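# Shut an iron chest fitting in the drying chamber

## Task

Take the rusty iron bracket out of the tray and stand it on its long leg, just as it lies in the tray, on the white plate inside the open drying chamber; then take the clear domed cover by its knob and close the chamber with it, so that it sits fully down on the rim and level all round. Set both down gently instead of dropping them, and leave the chamber and everything else where it is.

Things in the scene. Friction and masses are not known exactly. Their poses are not given: they have to be found in the camera images.
- bracket_center (a point): Rusty brown iron L-bracket, loose in the tray (130 g). Long leg flat: 60 mm (x) by 30 mm (y), 6 mm thick. Short leg stands up at its -x end: 30 mm wide (y), 6 mm thick, top 45 mm above the underside, mid-plane 27 mm toward -x from this point. This point: over the middle of the long leg, 22.5 mm above the underside; z up. Best held across its 30 mm width near the upright leg.
- tray: Low light-grey tray on the bench, 240 mm (x) by 170 mm (y), walls 3 mm thick and 15 mm high; the floor on which the bracket lies is 3 mm above the bench. Does not move. Origin: centre of its underside.
- chamber_rim (a point): Drying chamber (desiccator): round open base of clear plastic with a flat dark blue-grey rim, loose but heavy (1.2 kg), 186 mm over the rim, 110 mm high; mouth 150 mm inner diameter, straight inner wall. This point: centre of the mouth, level with the top of the rim; z up.
- chamber_plate (a point): Round white perforated plate fixed inside the chamber, 142 mm diameter, 58 mm below the top of the rim. This point: the centre of its upper face; z up.
- cover_knob (a point): The black knob on top of the cover: upright cylinder 32 mm diameter, 28 mm high, on a thin neck 12 mm high above the dome. This point: the knob's centre, on the cover's axis, 76 mm above the underside of the cover's flange and 84 mm above the foot of its lip; z up.
- cover_seat (a point): Cover (about 400 g): clear dome with a dark blue-grey flange, 186 mm diameter, 98 mm high with its knob, standing upright on its lip. The lip projects 8 mm under the flange, tapering from 144 mm diameter at the flange to 138 mm at its foot; it enters the chamber's mouth until the flange rests on the rim. This point: centre of the flange's underside, at the rim's centre when seated; z up.
- chamber: The drying chamber base as a whole. Origin: centre of its underside, 110 mm below the top of the rim.
- bracket: The iron bracket as a whole. Origin: centre of the long leg's underside.
- cover: The cover as a whole. Origin: on its axis at the foot of the lip.
- wood: Small brown wood fragment beside the bracket in the tray, 48 x 22 x 15 mm. To be left alone. Origin: centre of its underside.
- brush: Flat dusting brush lying on the bench, about 165 mm long, 22 mm wide and 12 mm high, handle to its -x. To be left alone. Origin: on its underside, near the ferrule.
- jar: Closed amber glass jar, 48 mm diameter, 62 mm high. To be left alone. Origin: centre of its underside.
- scale_bar: Black and white photographic scale bar, 100 x 20 x 6 mm. To be left alone. Origin: centre of its underside.
There are look-alikes about, which are no part of the job. Leave any purple look-alike of the cover alone. Leave any purple look-alike of the bracket alone.

How it is judged (in metres and radians):
On the way:
1. the bracket stands on its long leg on the plate inside the chamber, let go and at rest (z of bracket_center in the frame of chamber_plate between 0.0195 and 0.0255 m and angle between bracket_center's own z axis and vertical below 0.08 rad and horizontal distance between bracket_center and chamber_plate below 0.05 m and contact force between the fingers and bracket below 0.1 N and linear speed of bracket below 0.02 m/s), for 0.2 s.
At the end, for the whole second after the job is handed in: The bracket is upright on its long leg (within 0.08 rad) on the plate in the chamber, its centre within 50 mm of the plate's; the cover's flange is down on the rim within 2 mm, centred within 5 mm, cover and chamber level within 0.02 rad; all at rest (z of bracket_center in the frame of chamber_plate between 0.0195 and 0.0255 m and angle between bracket_center's own z axis and vertical below 0.08 rad and horizontal distance between bracket_center and chamber_plate below 0.05 m and z of cover_seat in the frame of chamber_rim between -0.002 and 0.002 m and horizontal distance between cover_seat and chamber_rim below 0.005 m and angle between each of cover_seat, chamber_rim's own z axis and vertical below 0.02 rad and linear speed of each of bracket, cover, chamber below 0.01 m/s); the robot touches nothing.
It fails at once if the bracket is dropped (falls free, faster than 0.5 m/s) (contact force between the fingers and bracket below 0.1 N and linear speed of bracket above 0.5 m/s).
It fails at once if the cover is dropped (falls free, faster than 0.45 m/s) (contact force between the fingers and cover below 0.1 N and linear speed of cover above 0.45 m/s).
It fails at once if the chamber is shifted by more than 25 mm (distance of chamber from where it was at the start of the episode above 0.025 m).
It fails at once if the wood fragment, brush, amber jar or scale bar is moved by more than 25 mm (distance of any of wood, brush, jar, scale_bar from where it was at the start of the episode above 0.025 m).
It also fails if it takes over 56 s, if anything falls off the work surface, if the arm or the gripper's body presses on something with over 40 N, if the wrist force passes 120 N, or if a joint passes its speed limit or range.

## Robot

A 6-joint arm with a two-finger parallel gripper is mounted at the origin on the work surface. World frame = base frame: x ahead of the robot, y to its left, z up, the work surface at z = 0. Lengths are in m, angles in degrees, forces in N, time in s.
With the tool pointing down it reaches from about 0.375 to 0.9 m from the base axis. Payload 3.1 kg.
Tool frame: the origin (TCP) lies midway between the tips of the shut fingers; the grasp point (between the pads) lies bot.hold_point_z behind it (bot.hold_point_z is the distance from the TCP to the grasp point, in m); z points along the fingers, y is the direction in which the jaws open and shut (so a half turn about z gives the same grasp; the last joint's range is limited). The gripper opens to 87 mm and grips with 3 to 60 N. Pads are 19 mm wide; open, the fingers measure 117 mm over their backs; the gripper's body (75 mm by 190 mm) begins 51 mm behind the grasp point.
Start: joints at [58.298, 30.224, 82.088, -0, 67.689, -10.227], TCP at [0.229, 0.582, 0.223] pointing down, gripper open.
Joint ranges: [-176.69, 176.69], [-43.24, 126.21], [12.49, 139.97], [-82, 262], [0, 151.66], [-163.58, 163.58]. Speed limits (degrees/s): [159.86, 159.86, 180, 180, 180, 180].

## Interface

Orientations are given as a 3x3 rotation matrix whose columns are the frame's x, y, z axes.
In Python, from rig import bot, vision, hand_in gives the robot as it stands. The module is installed in compiled form; this text tells all that it offers.
- The arm moves only by the shell command python3 -m handwheel 'ROWS'. ROWS is JSON, a list of rows, each an object of numbers: "hand": the gripper's target within -1 to 1 (fully open at 1, half-way at 0, shut at -1); "dx", "dy", "dz": the shift along the world's x, y, z in cm; "wx", "wy", "wz": the turn, a rotation vector about the world's x, y, z in rad. In form: [{"hand": .., "dx": .., "dy": .., "dz": .., "wx": .., "wy": .., "wz": ..}, ...]. A call has 1 to 10 rows; each row shifts and turns the commanded pose from where the row before left it; what a row does not reach is not made up. A row lasts 1/10 s, in which the tool goes at most 50 mm and 8.59 degrees, less where a joint would pass 70% of its speed; a pose out of reach is approached as far as the arm can. A call with a gripper value outside its range is refused whole. The fingers move at their own pace and stop on an object; the grip force is fixed at half the most. Time passes only in rows, so rows that do not move let the fingers close. It gives the time, the measured TCP pose, the force and the opening at its end, in the units of the state.
- bot.read_state(): the state, without advancing time (a new reading comes with each control period).
- vision.capture(name): name is "scene" or "top"; returns (picture, depth): 420x560x3 uint8, red, green, blue; 420x560 float32, m along the optical axis (not along the pixel's ray), 0 where there is no reading.
- vision.get_calibration(name): a dict with "fx", "fy", "cx", "cy" (pixels), "rvec" (rotation vector, rad) and "tvec" (3), from world to camera coordinates, as OpenCV has them. Camera axes: x right, y down, z forward; pixel columns grow to the right and rows downward; lengths in m; the calibration is good to about 2 mm. A picture is of the moment at which its call begins. get_calibration takes no time and is no camera call.
- hand_in(): hands the job in, once; it reports no verdict.
The state is a dict: "time_s": time; "joint_positions": joint angles; "qvel": joint speeds; "tau": joint torques, N m; "position": TCP position; "tcp_rot": TCP orientation; "force": force on the tool from outside, world axes, zero at the start; "moment": the same for the moment, N m; "opening": opening from 0.0 (shut) to 1.0 (fully open).
Only numpy, scipy, OpenCV 4.12 (cv2) and the standard library are available. Lean on these libraries where they do the work, as an engineer would, in place of code of your own. Each camera call takes 0.05 s, during which the arm holds its last target.

## Working session

There is one attempt and no reset: what is moved stays moved. The work goes in short steps, Python scripts to look and compute and a shell command to move; the robot and the scene stay as the last step left them, time stands still between calls to the robot, and variables do not carry over. Pictures are saved under pics/ and viewed, and the job is handed in when it is done.

```bash
mkdir -p pics
cat > h.py <<'E'
import numpy as np, cv2
from rig import bot, vision
def cap(name,tag):
    im,d=vision.capture(name); cv2.imwrite(f'pics/{tag}.png',im[:,:,::-1]); np.savez(f'pics/{tag}.npz',im=im,d=d); return im,d
def ray(name,u,v):
    c=vision.get_calibration(name); R,_=cv2.Rodrigues(np.array(c['rvec'],float)); t=np.array(c['tvec'],float).ravel()
    p=np.array([(u-c['cx'])/c['fx'],(v-c['cy'])/c['fy'],1.]); return -R.T@t, R.T@p
def px(name,u,v,d):
    o,r=ray(name,u,v); return o+r*d
def atz(name,u,v,z):
    o,r=ray(name,u,v); return o+r*(z-o[2])/r[2]
def proj(name,P):
    c=vision.get_calibration(name); K=np.array([[c['fx'],0,c['cx']],[0,c['fy'],c['cy']],[0,0,1.]])
    return cv2.projectPoints(np.array(P,float).reshape(-1,3),np.array(c['rvec'],float),np.array(c['tvec'],float),K,None)[0].reshape(-1,2)
def tri(n1,a,n2,b):
    o1,r1=ray(n1,*a);o2,r2=ray(n2,*b)
    s=np.linalg.lstsq(np.c_[r1,-r2],o2-o1,rcond=None)[0]
    p,q=o1+s[0]*r1,o2+s[1]*r2; return (p+q)/2,np.linalg.norm(p-q)
E
python3 - <<'E'
from h import *
for n in('scene','top'):
    cap(n,n+'0'); print(n,{k:np.round(v,3) for k,v in vision.get_calibration(n).items()}, ray(n,280,210))
s=bot.read_state(); print(s,bot.hold_point_z)
E
```

```text
scene {'fx': np.float64(472.62), 'fy': np.float64(472.62), 'cx': np.float64(283.439), 'cy': np.float64(208.014), 'rvec': array([ 1.041,  2.19 , -1.211]), 'tvec': array([ 0.45 , -0.113,  1.49 ])} (array([1.31884254, 0.4749975 , 0.6858156 ]), array([-0.65867255, -0.53276939, -0.53139239]))
top {'fx': np.float64(440.63), 'fy': np.float64(440.63), 'cx': np.float64(273.191), 'cy': np.float64(214.992), 'rvec': array([ 2.134, -2.181,  0.116]), 'tvec': array([-0.088,  0.584,  1.252])} (array([ 0.43272142, -0.10958952,  1.31047766]), array([ 0.12703373, -0.00844395, -0.99204751]))
{'time_s': 0.1, 'joint_positions': array([ 5.82990627e+01,  3.02733216e+01,  8.21505898e+01, -1.99091592e-04,
        6.76892975e+01, -1.02260421e+01]), 'qvel': array([-0.02396318, -0.07086397, -0.14277869,  0.0987854 ,  0.04580681,
        0.05401803]), 'tau': array([ 9.22555387e-05, -4.40990174e+01, -1.77151126e+01,  6.35213591e-02,
        5.34217141e-02, -6.35743345e-05]), 'position': array([0.22840983, 0.58104484, 0.22166432]), 'tcp_rot': array([[-9.30578370e-01,  3.66091280e-01, -1.03555430e-03],
       [ 3.66092580e-01,  9.30576913e-01, -1.68276148e-03],
       [ 3.47618616e-04, -1.94505018e-03, -9.99998048e-01]]), 'force': array([ 0.05342176,  1.22866522, -0.80488853]), 'moment': array([ 0.03350446, -0.00997561,  0.00567306]), 'opening': 0.9972020036700837} 0.0187
```

View pics/scene0.png

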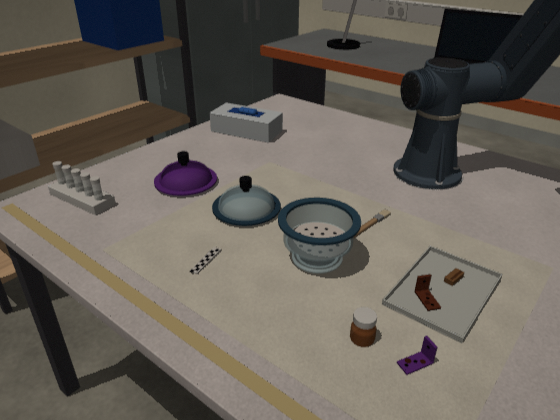

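View pics/top0.png

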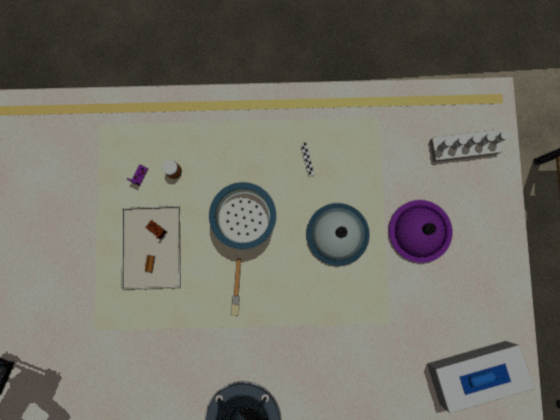

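The scene view shows the rusty bracket at about (427,292), the chamber at (319,230) and the clear cover at (246,200), with its knob at (245,184). In the top view they are at (157,230), (242,216) and (338,234), with the knob at (341,232). Next I enlarge these areas.

Run:
```python
import cv2
t=cv2.imread('pics/top0.png'); s=cv2.imread('pics/scene0.png')
def crop(im,x,y,w,h,k,n): cv2.imwrite(f'pics/{n}.png',cv2.resize(im[y:y+h,x:x+w],None,fx=k,fy=k,interpolation=cv2.INTER_CUBIC))
crop(t,130,205,60,80,7,'c_tb'); crop(s,400,255,70,65,8,'c_sb'); crop(t,200,175,180,100,4,'c_tc'); crop(s,205,170,165,105,4,'c_sc')
from h import *
d=np.load('pics/top0.npz')['d']; im=np.load('pics/top0.npz')['im']
for n,(u,v) in dict(knob=(341,232),plate=(240,214),brk=(155,230),short=(163,236),tray=(135,270),rim=(212,216)).items(): print(n,d[v,u],px('top',u,v,d[v,u]).round(4))
```

```text
knob 1.2129658 [ 0.5231 -0.2864  0.0985]
plate 1.2681799 [ 0.5848 -0.005   0.0522]
brk 1.3059956 [0.5476 0.2511 0.0116]
short 1.310488 [0.5297 0.2289 0.0048]
tray 1.2981204 [0.4311 0.3104 0.0064]
rim 1.2076751 [0.5737 0.0669 0.1123]
```

View pics/c_tb.png

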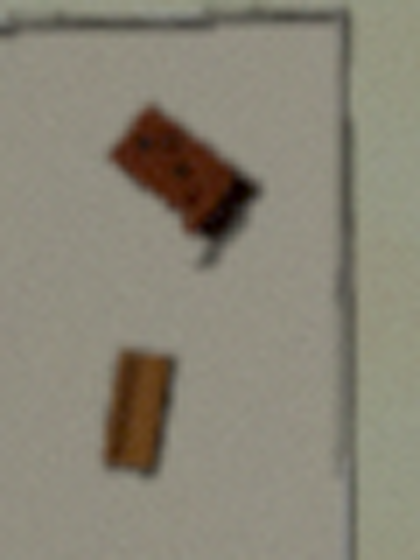

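View pics/c_sb.png

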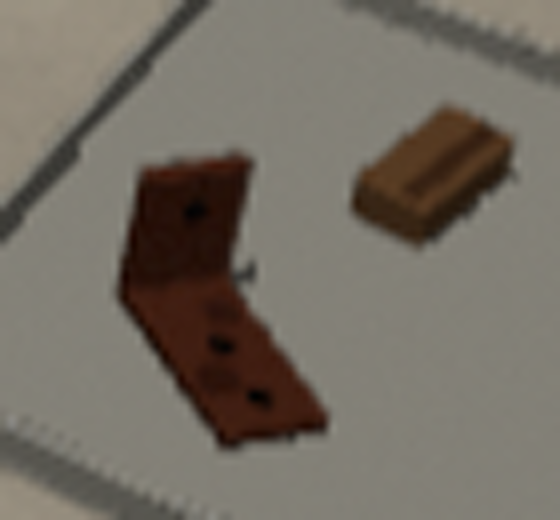

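View pics/c_tc.png

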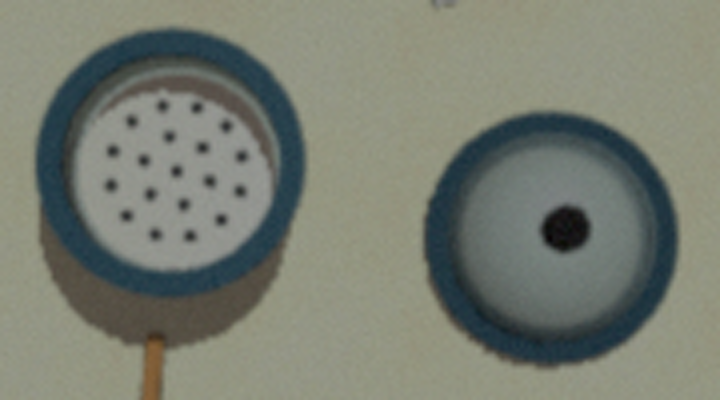

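View pics/c_sc.png

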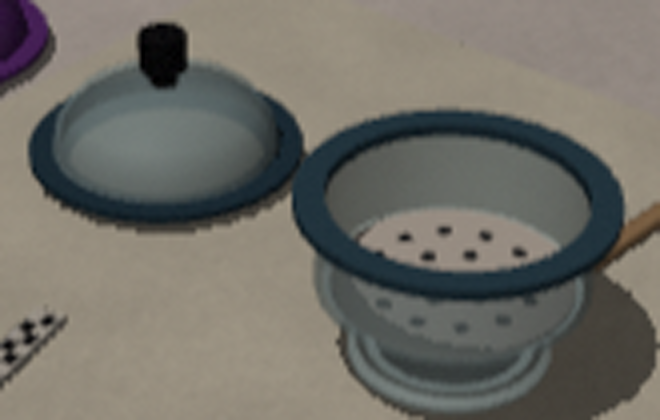

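```bash
cat > fit.py <<'E'
from h import *
from scipy.optimize import least_squares
def circ(tags,rois,z0,show=True,r=None,names=('top','scene')):
    P=[]
    for n,tag,(x0,y0,x1,y1) in zip(names,tags,rois):
        im=np.load(f'pics/{tag}.npz')['im'].astype(int)
        m=((im[:,:,2]-im[:,:,0]>22)&(im[:,:,2]<140)).astype(np.uint8)
        k=np.zeros_like(m);k[y0:y1,x0:x1]=m[y0:y1,x0:x1]
        nn,lab,st,_=cv2.connectedComponentsWithStats(k); i=1+np.argmax(st[1:,4]); k=(lab==i).astype(np.uint8)
        c=max(cv2.findContours(k,cv2.RETR_EXTERNAL,cv2.CHAIN_APPROX_NONE)[0],key=len)
        h=cv2.convexHull(c)[:,0].astype(float); P.append((n,h)); print(n,st[i])
    def f(p,per=False):
        out=[]
        for n,h in P:
            q=np.array([atz(n,u,v,p[2]) for u,v in h]); out.append(np.hypot(q[:,0]-p[0],q[:,1]-p[1])-(r if r else p[3]))
        return np.concatenate(out)
    s=least_squares(f,[.57,-.1,z0,.093],loss='soft_l1',f_scale=.001); print(s.x.round(4),'rms',np.sqrt(np.mean(s.fun**2)).round(4))
    # per-view at known z
    for n,h in P:
        for z in (z0,):
            g=least_squares(lambda p:(lambda q:np.hypot(q[:,0]-p[0],q[:,1]-p[1])-p[2])(np.array([atz(n,u,v,z) for u,v in h])),[.57,-.1,.093],loss='soft_l1',f_scale=.001); print(' ',n,z,g.x.round(4))
E
python3 - <<'E'
from fit import *
print('rim');circ(('top0','scene0'),((200,175,285,255),(278,195,365,250)),.11)
print('cover');circ(('top0','scene0'),((300,195,375,270),(205,175,283,228)),.010)
B=[('top',(-1,),0)]
obs=[('top',(30,15,6),(108,155)),('top',(30,-15,6),(153,105)),('top',(-30,-15,0),(262,190)),('top',(-30,15,0),(213,236)),
('scene',(-27,-15,45),(140,167)),('scene',(-27,15,45),(250,154)),('scene',(30,-15,0),(225,448)),('scene',(30,15,6),(327,413)),('scene',(-24,15,6),(235,278)),('scene',(-30,-15,0),(120,295))]
def uv(n,c): return np.array(c)/7+[130,205] if n=='top' else np.array(c)/8+[400,255]
def f(p):
    c,s=np.cos(p[3]),np.sin(p[3]); o=[]
    for n,m,c_ in obs:
        m=np.array(m)/1e3; P=[p[0]+c*m[0]-s*m[1],p[1]+s*m[0]+c*m[1],p[2]+m[2]]
        o.append(proj(n,P)[0]-uv(n,c_))
    return np.array(o).ravel()
s=least_squares(f,[.54,.24,.003,.9],loss='soft_l1');print('bracket',s.x.round(4),np.degrees(s.x[3]));print(f(s.x).reshape(-1,2).round(1).tolist())
print('knob top centre', tri('top',(200+567/4,175+228/4),'scene',(205+162/4,170+52/4)))
E
```

```text
rim
top [ 209  183   67   66 1047]
scene [278 198  82  45 910]Traceback (most recent call last):
  File "<stdin>", line 2, in <module>
  File "fit.py", line 17, in circ
    s=least_squares(f,[.57,-.1,z0,.093],loss='soft_l1',f_scale=.001); print(s.x.round(4),'rms',np.sqrt(np.mean(s.fun**2)).round(4))
    return func(*args, **kwargs)
    result = trf(vector_fun.fun, vector_fun.jac, x0, f0, J0, lb, ub, ftol, xtol,
                 gtol, max_nfev, x_scale, loss_function, tr_solver,
                 tr_options.copy(), verbose, callback=callback_wrapped)
    return trf_no_bounds(
        fun, jac, x0, f0, J0, ftol, xtol, gtol, max_nfev, x_scale,
        loss_function, tr_solver, tr_options, verbose, callback=callback)
    J = jac(x)
    self._update_jac()
    ~~~~~~~~~~~~~~~~^^
    self.J = self.jac_wrapped(xp_copy(self.x), f0=self.f)
             ~~~~~~~~~~~~~~~~^^^^^^^^^^^^^^^^^^^^^^^^^^^^
    J, dct = approx_derivative(
             ~~~~~~~~~~~~~~~~~^
        self.fun,
        ^^^^^^^^^
    ...<2 lines>...
        **self.finite_diff_options,
        ^^^^^^^^^^^^^^^^^^^^^^^^^^^
    )
   
[... 449 characters left out ...]
           ~~~~~~~~^^^^^^^^^^^^^^^^^^^^^^^^^^^^^^
    return np.atleast_1d(self.fun(x))
                         ~~~~~~~~^^^
    return self.f(x, *self.args, **self.kwargs)
           ~~~~~~^^^^^^^^^^^^^^^^^^^^^^^^^^^^^^
  File "fit.py", line 15, in f
    q=np.array([atz(n,u,v,p[2]) for u,v in h]); out.append(np.hypot(q[:,0]-p[0],q[:,1]-p[1])-(r if r else p[3]))
                ~~~^^^^^^^^^^^^
  File "h.py", line 11, in atz
    o,r=ray(name,u,v); return o+r*(z-o[2])/r[2]
        ~~~^^^^^^^^^^
  File "h.py", line 6, in ray
    c=vision.get_calibration(name); R,_=cv2.Rodrigues(np.array(c['rvec'],float)); t=np.array(c['tvec'],float).ravel()
ValueError: time passes only in moves, steps and waits
```

```bash
python3 - <<'E'
s=open('h.py').read()
s=s.replace("def cap(","import os,pickle\n_f='calib.pkl'\nif not os.path.exists(_f): pickle.dump({n:vision.get_calibration(n) for n in('top','scene')},open(_f,'wb'))\nCAL=pickle.load(open(_f,'rb'))\ndef cap(",1)
a,b=s.split("def cap(");b=b.replace("vision.get_calibration(name)","CAL[name]");open('h.py','w').write(a+"def cap("+b)
E
cat > m1.py <<'E'
from fit import *
print('rim');circ(('top0','scene0'),((200,175,285,255),(278,195,365,250)),.11)
print('cover');circ(('top0','scene0'),((300,195,375,270),(205,175,283,228)),.010)
obs=[('top',(30,15,6),(108,155)),('top',(30,-15,6),(153,105)),('top',(-30,-15,0),(262,190)),('top',(-30,15,0),(213,236)),
('scene',(-27,-15,45),(140,167)),('scene',(-27,15,45),(250,154)),('scene',(30,-15,0),(225,448)),('scene',(30,15,6),(327,413)),('scene',(-24,15,6),(235,278)),('scene',(-30,-15,0),(120,295))]
def uv(n,c): return np.array(c)/7+[130,205] if n=='top' else np.array(c)/8+[400,255]
def f(p):
    c,s=np.cos(p[3]),np.sin(p[3]); o=[]
    for n,m,c_ in obs:
        m=np.array(m)/1e3; P=[p[0]+c*m[0]-s*m[1],p[1]+s*m[0]+c*m[1],p[2]+m[2]]
        o.append(proj(n,P)[0]-uv(n,c_))
    return np.array(o).ravel()
s=least_squares(f,[.54,.24,.003,.9],loss='soft_l1');print('bracket',s.x.round(4),np.degrees(s.x[3]));print(f(s.x).reshape(-1,2).round(1).tolist())
print('knob top centre', tri('top',(200+567/4,175+228/4),'scene',(205+162/4,170+52/4)))
E
python3 m1.py
```

```text
rim
top [ 209  183   67   66 1047]
scene [278 198  82  45 910]
[ 0.5748 -0.0151  0.1081  0.0911] rms 0.0005
  top 0.11 [ 0.5746 -0.0154  0.0907]
  scene 0.11 [ 0.5772 -0.0134  0.0911]
cover
top [307 204  62  61 783]
scene [213 196  67  28 294]
[ 0.5242 -0.2879  0.012   0.0901] rms 0.0007
  top 0.01 [ 0.5245 -0.2883  0.0903]
  scene 0.01 [ 0.5218 -0.2895  0.0902]
bracket [0.5487 0.2507 0.0013 0.8843] 50.664144299786976
[[-0.8, 0.4], [-0.8, -0.4], [-0.4, 0.0], [0.2, 1.3], [0.6, 0.3], [0.1, 0.1], [-1.2, 0.1], [0.1, 0.2], [-0.6, -0.3], [-0.9, -0.4]]
knob top centre (array([ 0.52316444, -0.28950739,  0.08020242]), np.float64(0.004085640431544327))
```

```bash
sed -i "s#np.array(c)/7+\[130,205\]#(np.array(c)+.5)/7-.5+[130,205]#; s#np.array(c)/8+\[400,255\]#(np.array(c)+.5)/8-.5+[400,255]#" m1.py
cat >> m1.py <<'E'
for n in('top','scene'):
    o=obs; obs=[k for k in o if k[0]==n]; g=least_squares(lambda q:f([q[0],q[1],.003,q[2]]),[.54,.24,.9],loss='soft_l1');print(n,g.x.round(4)); obs=o
def tp(u,v,k,x0,y0): return ((u+.5)/k-.5+x0,(v+.5)/k-.5+y0)
print('knob top ctr top view z.098',atz('top',*tp(567,228,4,200,175),.098).round(4),'scene z.098',atz('scene',*tp(163,29,4,205,170),.098).round(4), tri('top',tp(567,228,4,200,175),'scene',tp(163,29,4,205,170)))
print('wood',[atz('top',*tp(a,b,7,130,205),.018)[:2].round(3) for a,b in((122,352),(172,356),(155,472),(107,465))])
print('plate',tri('top',tp(177,171,4,200,175),'scene',tp(470,255,4,205,170)))
E
python3 m1.py
```

```text
rim
top [ 209  183   67   66 1047]
scene [278 198  82  45 910]
[ 0.5748 -0.0151  0.1081  0.0911] rms 0.0005
  top 0.11 [ 0.5746 -0.0154  0.0907]
  scene 0.11 [ 0.5772 -0.0134  0.0911]
cover
top [307 204  62  61 783]
scene [213 196  67  28 294]
[ 0.5242 -0.2879  0.012   0.0901] rms 0.0007
  top 0.01 [ 0.5245 -0.2883  0.0903]
  scene 0.01 [ 0.5218 -0.2895  0.0902]
bracket [0.5502 0.2504 0.0035 0.8867] 50.80183787416278
[[-0.5, 0.2], [-0.5, -0.6], [-0.1, -0.2], [0.5, 1.2], [0.8, 0.3], [0.3, 0.1], [-1.0, 0.1], [0.3, 0.2], [-0.4, -0.3], [-0.7, -0.3]]
knob top centre (array([ 0.52316444, -0.28950739,  0.08020242]), np.float64(0.004085640431544327))
top [0.5506 0.2501 0.8669]
scene [0.5494 0.2505 0.9016]
knob top ctr top view z.098 [ 0.5242 -0.2875  0.098 ] scene z.098 [ 0.5214 -0.288   0.098 ] (array([ 0.52365732, -0.28678246,  0.09946406]), np.float64(0.0013024801035637374))
wood [array([0.474, 0.272]), array([0.472, 0.251]), array([0.424, 0.258]), array([0.428, 0.278])]
plate (array([ 0.5703372 , -0.01262179,  0.06646999]), np.float64(0.010514543759401309))
```

```bash
python3 -m handwheel '[{"hand":0.2,"dx":1.9,"dy":-2.2,"dz":0,"wx":0,"wy":0,"wz":-0.12},{"hand":0.2,"dx":1.9,"dy":-2.2,"dz":0,"wx":0,"wy":0,"wz":-0.12},{"hand":0.2,"dx":1.9,"dy":-2.2,"dz":0,"wx":0,"wy":0,"wz":-0.12},{"hand":0.2,"dx":1.9,"dy":-2.2,"dz":0,"wx":0,"wy":0,"wz":-0.12},{"hand":0.2,"dx":1.9,"dy":-2.2,"dz":0,"wx":0,"wy":0,"wz":-0.12},{"hand":0.2,"dx":1.9,"dy":-2.2,"dz":0,"wx":0,"wy":0,"wz":-0.12},{"hand":0.2,"dx":1.9,"dy":-2.2,"dz":0,"wx":0,"wy":0,"wz":-0.12},{"hand":0.2,"dx":1.9,"dy":-2.2,"dz":0,"wx":0,"wy":0,"wz":-0.12},{"hand":0.2,"dx":1.9,"dy":-2.2,"dz":0,"wx":0,"wy":0,"wz":-0.12},{"hand":0.2,"dx":1.9,"dy":-2.2,"dz":0,"wx":0,"wy":0,"wz":-0.12}]'
cat > st.py <<'E'
from h import *
s=bot.read_state(); R=s['tcp_rot']; print('t',s['time_s'],'pos',s['position'].round(4),'yaw',np.degrees(np.arctan2(R[1,1],R[0,1])).round(2),'z',R[:,2].round(4),'op',round(s['opening'],3),round(s['opening']*87,1),'F',s['force'].round(2))
E
python3 st.py
```

```text
time_s: 1.1
position: [0.4191, 0.3605, 0.2222]
tcp_rot: [[0.009, 1.0, -0.001], [1.0, -0.009, -0.0], [-0.0, -0.001, -1.0]]
force: [0.9, -0.1, -0.0]
opening: 0.602
t 1.1 pos [0.4191 0.3605 0.2222] yaw -0.51 z [-8.e-04 -4.e-04 -1.e+00] op 0.602 52.3 F [ 0.89 -0.14 -0.02]
```

```bash
python3 -m handwheel '[{"hand":0.2,"dx":2,"dy":-2.05,"wz":-0.113},{"hand":0.2,"dx":2,"dy":-2.05,"wz":-0.113},{"hand":0.2,"dx":2,"dy":-2.05,"wz":-0.113},{"hand":0.2,"dx":2,"dy":-2.05,"wz":-0.113},{"hand":0.2,"dx":2,"dy":-2.05,"wz":-0.113},{"hand":0.2,"dx":1.92,"dy":-2.15,"wz":-0.112},{"hand":0.2,"dz":-4},{"hand":0.2,"dz":-4},{"hand":0.2,"dz":-4},{"hand":0.2,"dz":-3}]'
python3 - <<'E'
from h import *
import st
cap('scene','s1');cap('top','t1')
for n,x,y,w,h in(('s1',385,215,100,105),('t1',110,170,110,120)):
    im=cv2.imread(f'pics/{n}.png')[y:y+h,x:x+w]; cv2.imwrite(f'pics/{n}c.png',cv2.resize(im,None,fx=5,fy=5,interpolation=cv2.INTER_CUBIC))
E
```

```text
t 1.1 pos [0.4191 0.3605 0.2222] yaw -0.51 z [-8.e-04 -4.e-04 -1.e+00] op 0.602 52.3 F [ 0.89 -0.14 -0.02]invalid input
```

View pics/s1c.png

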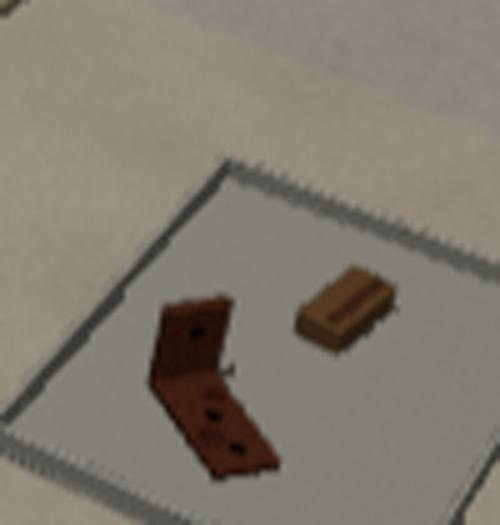

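View pics/t1c.png

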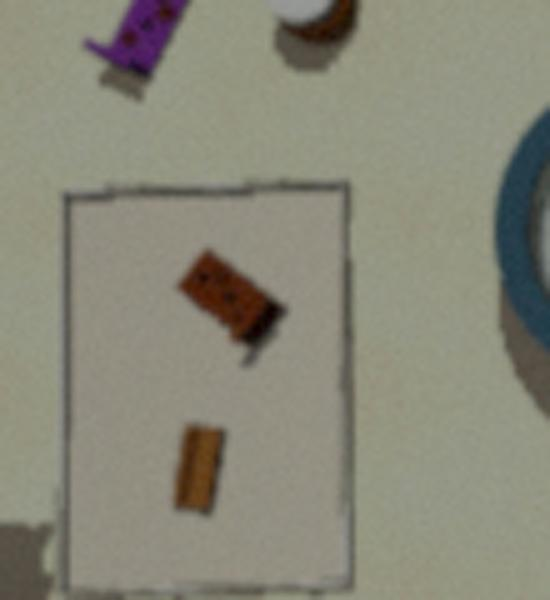

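The crops show the bracket untouched, because the call was refused: every row has to carry all seven fields.

```bash
python3 -m handwheel '[{"hand":0.2,"dx":2,"dy":-2.05,"dz":0,"wx":0,"wy":0,"wz":-0.113},{"hand":0.2,"dx":2,"dy":-2.05,"dz":0,"wx":0,"wy":0,"wz":-0.113},{"hand":0.2,"dx":2,"dy":-2.05,"dz":0,"wx":0,"wy":0,"wz":-0.113},{"hand":0.2,"dx":2,"dy":-2.05,"dz":0,"wx":0,"wy":0,"wz":-0.113},{"hand":0.2,"dx":2,"dy":-2.05,"dz":0,"wx":0,"wy":0,"wz":-0.113},{"hand":0.2,"dx":1.92,"dy":-2.15,"dz":0,"wx":0,"wy":0,"wz":-0.112},{"hand":0.2,"dx":0,"dy":0,"dz":-4,"wx":0,"wy":0,"wz":0},{"hand":0.2,"dx":0,"dy":0,"dz":-4,"wx":0,"wy":0,"wz":0},{"hand":0.2,"dx":0,"dy":0,"dz":-4,"wx":0,"wy":0,"wz":0},{"hand":0.2,"dx":0,"dy":0,"dz":-3,"wx":0,"wy":0,"wz":0}]'
python3 - <<'E'
from h import *
import st
cap('scene','s1');cap('top','t1')
for n,x,y,w,h in(('s1',385,215,100,105),('t1',110,170,110,120)):
    im=cv2.imread(f'pics/{n}.png')[y:y+h,x:x+w]; cv2.imwrite(f'pics/{n}c.png',cv2.resize(im,None,fx=5,fy=5,interpolation=cv2.INTER_CUBIC))
E
```

```text
time_s: 2.2
position: [0.5362, 0.2379, 0.07]
tcp_rot: [[0.629, 0.778, -0.003], [0.778, -0.629, -0.0], [-0.002, -0.002, -1.0]]
force: [0.9, -0.5, 0.7]
opening: 0.603
t 2.2 pos [0.5362 0.2379 0.07  ] yaw -38.94 z [-3.3e-03 -4.0e-04 -1.0e+00] op 0.603 52.4 F [ 0.86 -0.5   0.71]
```

View pics/s1c.png

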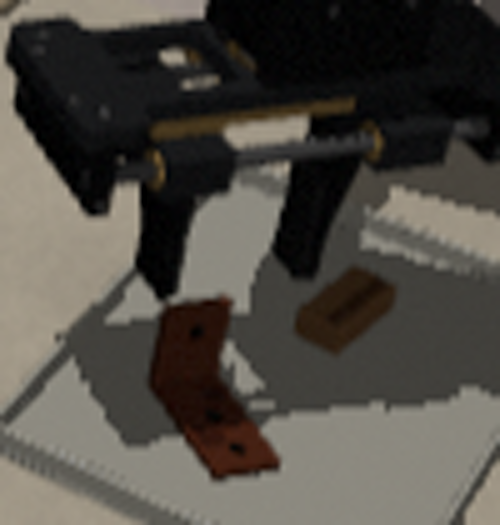

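View pics/t1c.png

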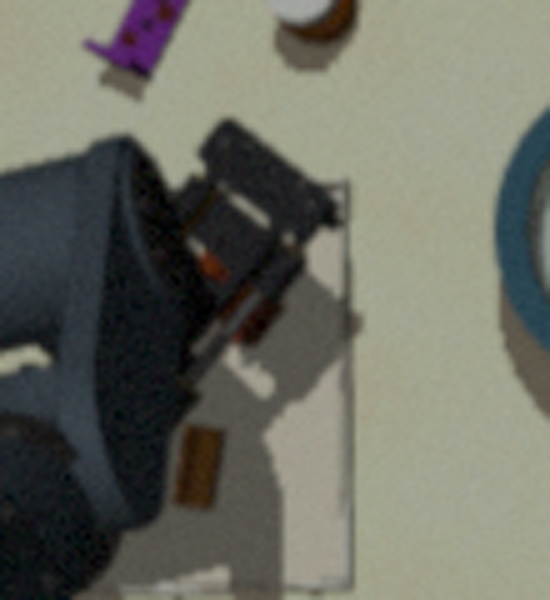

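Run:
```python
from h import *
import st
print(proj('scene',[.5362,.2379,.07]))
p=np.array([.5362,.2379,.07]);y=np.array([.778,-.629,0]);x=np.array([.629,.778,0])
for s in(1,-1):
  for a in(-.0095,.0095): print((( proj('scene',p+s*y*.0262+x*a)[0]-[385,215]+.5)*5-.5).round())
```

```text
t 2.3 pos [0.5338 0.2373 0.0681] yaw -38.95 z [-0.0105 -0.0022 -0.9999] op 0.599 52.1 F [-1.17 -0.92  0.16]
[[429.44429743 269.11958622]]
[155. 266.]
[176. 295.]
[272. 250.]
[294. 279.]
```

```bash
python3 -m handwheel '[{"hand":0.2,"dx":0,"dy":0,"dz":0,"wx":0,"wy":0,"wz":0},{"hand":0.2,"dx":0,"dy":0,"dz":0,"wx":0,"wy":0,"wz":0},{"hand":0.2,"dx":0,"dy":0,"dz":0,"wx":0,"wy":0,"wz":0}]'; python3 st.py
```

```text
time_s: 2.6
position: [0.5393, 0.2382, 0.0746]
tcp_rot: [[0.629, 0.777, 0.004], [0.777, -0.629, 0.001], [0.003, 0.002, -1.0]]
force: [0.3, -0.3, -0.2]
opening: 0.6
t 2.6 pos [0.5393 0.2382 0.0746] yaw -38.99 z [ 0.0039  0.001  -1.    ] op 0.6 52.2 F [ 0.3  -0.28 -0.22]
```

```bash
python3 -m handwheel '[{"hand":0.2,"dx":0,"dy":0,"dz":-1,"wx":0,"wy":0,"wz":0},{"hand":0.2,"dx":0,"dy":0,"dz":-1,"wx":0,"wy":0,"wz":0},{"hand":0.2,"dx":0,"dy":0,"dz":-1,"wx":0,"wy":0,"wz":0},{"hand":0.2,"dx":0,"dy":0,"dz":-0.8,"wx":0,"wy":0,"wz":0},{"hand":0.2,"dx":0,"dy":0,"dz":-0.6,"wx":0,"wy":0,"wz":0},{"hand":0.2,"dx":0,"dy":0,"dz":-0.4,"wx":0,"wy":0,"wz":0},{"hand":0.2,"dx":0,"dy":0,"dz":-0.2,"wx":0,"wy":0,"wz":0},{"hand":0.2,"dx":0,"dy":0,"dz":0,"wx":0,"wy":0,"wz":0},{"hand":0.2,"dx":0,"dy":0,"dz":0,"wx":0,"wy":0,"wz":0},{"hand":0.2,"dx":0,"dy":0,"dz":0,"wx":0,"wy":0,"wz":0}]'; python3 st.py
```

```text
time_s: 3.6
position: [0.5383, 0.2377, 0.0229]
tcp_rot: [[0.63, 0.777, 0.001], [0.777, -0.63, 0.0], [0.001, 0.0, -1.0]]
force: [0.2, 0.3, 0.3]
opening: 0.601
t 3.6 pos [0.5383 0.2377 0.0229] yaw -39.02 z [ 7.e-04  2.e-04 -1.e+00] op 0.601 52.3 F [0.23 0.26 0.28]
```

```bash
python3 -m handwheel '[{"hand":0.2,"dx":0,"dy":0,"dz":-0.6,"wx":0,"wy":0,"wz":0},{"hand":0.2,"dx":0,"dy":0,"dz":-0.5,"wx":0,"wy":0,"wz":0},{"hand":0.2,"dx":0,"dy":0,"dz":-0.4,"wx":0,"wy":0,"wz":0},{"hand":0.2,"dx":0,"dy":0,"dz":0,"wx":0,"wy":0,"wz":0},{"hand":0.2,"dx":0,"dy":0,"dz":0,"wx":0,"wy":0,"wz":0},{"hand":0.2,"dx":0,"dy":0,"dz":0,"wx":0,"wy":0,"wz":0}]'
python3 - <<'E'
from h import *
import st
cap('scene','s2')
im=cv2.imread('pics/s2.png')[205:320,380:490]; cv2.imwrite('pics/s2c.png',cv2.resize(im,None,fx=5,fy=5,interpolation=cv2.INTER_CUBIC))
E
```

```text
time_s: 4.2
position: [0.5381, 0.2376, 0.0076]
tcp_rot: [[0.63, 0.777, 0.0], [0.777, -0.63, 0.0], [0.0, 0.0, -1.0]]
force: [-0.4, -0.1, 0.7]
opening: 0.603
t 4.2 pos [0.5381 0.2376 0.0076] yaw -39.02 z [ 2.e-04  1.e-04 -1.e+00] op 0.603 52.4 F [-0.4  -0.11  0.73]
```

View pics/s2c.png

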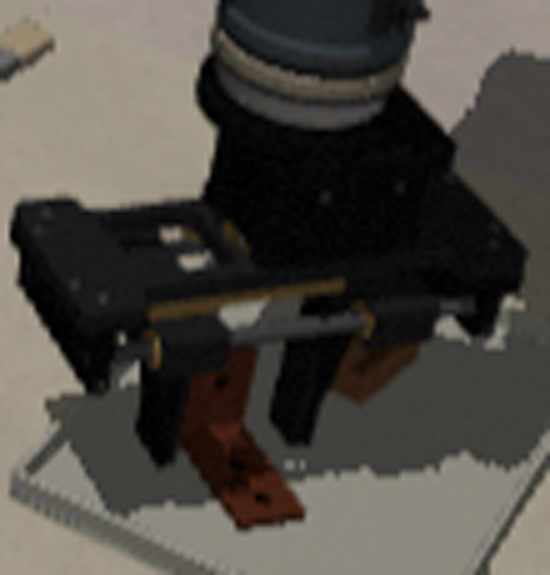

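The fingers straddle the bracket by its upright leg, at crop (150–330, 440). Next I close them.

```bash
python3 -m handwheel '[{"hand":-0.2,"dx":0,"dy":0,"dz":0,"wx":0,"wy":0,"wz":0},{"hand":-0.5,"dx":0,"dy":0,"dz":0,"wx":0,"wy":0,"wz":0},{"hand":-1,"dx":0,"dy":0,"dz":0,"wx":0,"wy":0,"wz":0},{"hand":-1,"dx":0,"dy":0,"dz":0,"wx":0,"wy":0,"wz":0},{"hand":-1,"dx":0,"dy":0,"dz":0,"wx":0,"wy":0,"wz":0},{"hand":-1,"dx":0,"dy":0,"dz":0,"wx":0,"wy":0,"wz":0}]'; python3 st.py;  python3 -m handwheel '[{"hand":-1,"dx":0,"dy":0,"dz":0.5,"wx":0,"wy":0,"wz":0},{"hand":-1,"dx":0,"dy":0,"dz":1,"wx":0,"wy":0,"wz":0},{"hand":-1,"dx":0,"dy":0,"dz":2,"wx":0,"wy":0,"wz":0},{"hand":-1,"dx":0,"dy":0,"dz":3,"wx":0,"wy":0,"wz":0},{"hand":-1,"dx":0,"dy":0,"dz":4,"wx":0,"wy":0,"wz":0},{"hand":-1,"dx":0,"dy":0,"dz":4,"wx":0,"wy":0,"wz":0},{"hand":-1,"dx":0,"dy":0,"dz":3,"wx":0,"wy":0,"wz":0},{"hand":-1,"dx":0,"dy":0,"dz":1.5,"wx":0,"wy":0,"wz":0},{"hand":-1,"dx":0,"dy":0,"dz":0,"wx":0,"wy":0,"wz":0},{"hand":-1,"dx":0,"dy":0,"dz":0,"wx":0,"wy":0,"wz":0}]';python3 - <<'E'
from h import *
import st
cap('scene','s3')
im=cv2.imread('pics/s3.png')[160:320,350:490]; cv2.imwrite('pics/s3c.png',cv2.resize(im,None,fx=3.7,fy=3.7,interpolation=cv2.INTER_CUBIC))
E
```

```text
time_s: 4.85
position: [0.5381, 0.2375, 0.0077]
tcp_rot: [[0.63, 0.777, 0.0], [0.777, -0.63, -0.0], [0.0, 0.0, -1.0]]
force: [-0.0, -0.6, 0.3]
opening: 0.34
t 4.85 pos [0.5381 0.2375 0.0077] yaw -39.01 z [ 3.e-04 -1.e-04 -1.e+00] op 0.34 29.6 F [-0.04 -0.57  0.25]
time_s: 5.85
position: [0.5373, 0.2375, 0.1976]
tcp_rot: [[0.63, 0.777, -0.0], [0.777, -0.63, -0.0], [-0.0, -0.0, -1.0]]
force: [-0.2, 0.6, -2.3]
opening: 0.339
t 5.85 pos [0.5373 0.2375 0.1976] yaw -39.02 z [-3.e-04 -0.e+00 -1.e+00] op 0.339 29.5 F [-0.19  0.58 -2.25]
```

View pics/s3c.png

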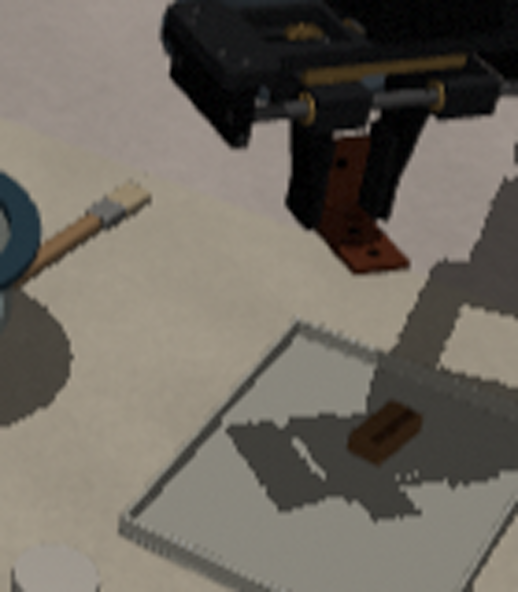

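The picture shows the bracket held level at crop (350,230), with an opening of 29.5 mm. The tray now holds only the wood. Next I move over the chamber.

```bash
python3 -m handwheel '[{"hand":-1,"dx":0.2,"dy":-1.5,"dz":0,"wx":0,"wy":0,"wz":0},{"hand":-1,"dx":0.4,"dy":-3,"dz":0,"wx":0,"wy":0,"wz":0},{"hand":-1,"dx":0.4,"dy":-3,"dz":0,"wx":0,"wy":0,"wz":0},{"hand":-1,"dx":0.4,"dy":-3,"dz":0,"wx":0,"wy":0,"wz":0},{"hand":-1,"dx":0.4,"dy":-3,"dz":0,"wx":0,"wy":0,"wz":0},{"hand":-1,"dx":0.4,"dy":-3,"dz":0,"wx":0,"wy":0,"wz":0},{"hand":-1,"dx":0.4,"dy":-3,"dz":0,"wx":0,"wy":0,"wz":0},{"hand":-1,"dx":0.4,"dy":-3,"dz":0,"wx":0,"wy":0,"wz":0},{"hand":-1,"dx":0.25,"dy":-2,"dz":0,"wx":0,"wy":0,"wz":0},{"hand":-1,"dx":0.12,"dy":-1.25,"dz":0,"wx":0,"wy":0,"wz":0}]'; python3 -m handwheel '[{"hand":-1,"dx":0,"dy":0,"dz":0,"wx":0,"wy":0,"wz":0},{"hand":-1,"dx":0,"dy":0,"dz":-1,"wx":0,"wy":0,"wz":0},{"hand":-1,"dx":0,"dy":0,"dz":-1.5,"wx":0,"wy":0,"wz":0},{"hand":-1,"dx":0,"dy":0,"dz":-1.5,"wx":0,"wy":0,"wz":0},{"hand":-1,"dx":0,"dy":0,"dz":-1,"wx":0,"wy":0,"wz":0},{"hand":-1,"dx":0,"dy":0,"dz":-0.5,"wx":0,"wy":0,"wz":0},{"hand":-1,"dx":0,"dy":0,"dz":0,"wx":0,"wy":0,"wz":0},{"hand":-1,"dx":0,"dy":0,"dz":0,"wx":0,"wy":0,"wz":0},{"hand":-1,"dx":0,"dy":0,"dz":0,"wx":0,"wy":0,"wz":0}]';python3 - <<'E'
from h import *
import st
cap('scene','s4');cap('top','t4')
for n,x,y,w,h in(('s4',260,130,120,150),('t4',180,160,130,110)):
    im=cv2.imread(f'pics/{n}.png')[y:y+h,x:x+w]; cv2.imwrite(f'pics/{n}c.png',cv2.resize(im,None,fx=4,fy=4,interpolation=cv2.INTER_CUBIC))
E
```

```text
time_s: 6.9
position: [0.571, -0.0225, 0.1962]
tcp_rot: [[0.631, 0.775, -0.003], [0.776, -0.631, -0.0], [-0.002, -0.002, -1.0]]
force: [-0.3, -0.2, -1.6]
opening: 0.333
time_s: 7.8
position: [0.5722, -0.0199, 0.1432]
tcp_rot: [[0.629, 0.777, 0.002], [0.777, -0.629, -0.0], [0.001, 0.001, -1.0]]
force: [0.4, -0.6, -1.8]
opening: 0.338
t 7.8 pos [ 0.5722 -0.0199  0.1432] yaw -39.01 z [ 1.5e-03 -3.0e-04 -1.0e+00] op 0.338 29.4 F [ 0.36 -0.62 -1.83]
```

View pics/s4c.png

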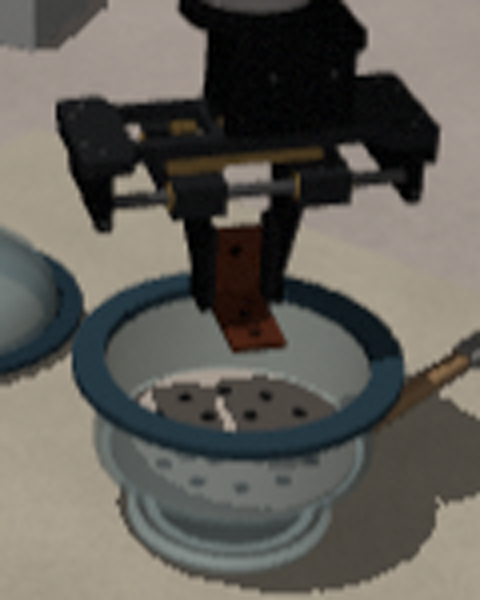

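View pics/t4c.png

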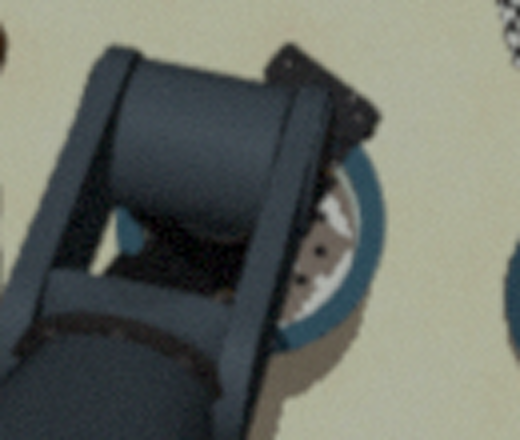

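The bracket hangs level inside the mouth outline, at crop (245,320). I lower it, and go slowly over the last centimetre.

```bash
python3 -m handwheel '[{"hand":-1,"dx":0,"dy":0,"dz":-0.8,"wx":0,"wy":0,"wz":0},{"hand":-1,"dx":0,"dy":0,"dz":-1.5,"wx":0,"wy":0,"wz":0},{"hand":-1,"dx":0,"dy":0,"dz":-1.5,"wx":0,"wy":0,"wz":0},{"hand":-1,"dx":0,"dy":0,"dz":-1.5,"wx":0,"wy":0,"wz":0},{"hand":-1,"dx":0,"dy":0,"dz":-1,"wx":0,"wy":0,"wz":0},{"hand":-1,"dx":0,"dy":0,"dz":-0.6,"wx":0,"wy":0,"wz":0},{"hand":-1,"dx":0,"dy":0,"dz":-0.3,"wx":0,"wy":0,"wz":0},{"hand":-1,"dx":0,"dy":0,"dz":0,"wx":0,"wy":0,"wz":0},{"hand":-1,"dx":0,"dy":0,"dz":0,"wx":0,"wy":0,"wz":0},{"hand":-1,"dx":0,"dy":0,"dz":0,"wx":0,"wy":0,"wz":0}]';python3 -m handwheel '[{"hand":-1,"dx":0,"dy":0,"dz":-0.3,"wx":0,"wy":0,"wz":0},{"hand":-1,"dx":0,"dy":0,"dz":-0.2,"wx":0,"wy":0,"wz":0},{"hand":-1,"dx":0,"dy":0,"dz":0,"wx":0,"wy":0,"wz":0},{"hand":-1,"dx":0,"dy":0,"dz":0,"wx":0,"wy":0,"wz":0}]';python3 st.py
```

```text
time_s: 8.9
position: [0.5721, -0.02, 0.0711]
tcp_rot: [[0.63, 0.777, 0.001], [0.777, -0.63, -0.0], [0.001, 0.001, -1.0]]
force: [-0.7, -1.5, -0.8]
opening: 0.337
time_s: 9.3
position: [0.5716, -0.0199, 0.0654]
tcp_rot: [[0.63, 0.777, -0.0], [0.777, -0.63, 0.0], [-0.0, -0.0, -1.0]]
force: [-0.0, 0.8, -1.0]
opening: 0.335
t 9.3 pos [ 0.5716 -0.0199  0.0654] yaw -39.02 z [-2.e-04  1.e-04 -1.e+00] op 0.335 29.2 F [-0.    0.76 -1.01]
```

```bash
python3 -m handwheel '[{"hand":-1,"dx":0,"dy":0,"dz":-0.3,"wx":0,"wy":0,"wz":0},{"hand":-1,"dx":0,"dy":0,"dz":-0.2,"wx":0,"wy":0,"wz":0},{"hand":-1,"dx":0,"dy":0,"dz":-0.1,"wx":0,"wy":0,"wz":0},{"hand":-1,"dx":0,"dy":0,"dz":0,"wx":0,"wy":0,"wz":0},{"hand":-1,"dx":0,"dy":0,"dz":0,"wx":0,"wy":0,"wz":0}]';python3 st.py; python3 -m handwheel '[{"hand":-1,"dx":0,"dy":0,"dz":-0.1,"wx":0,"wy":0,"wz":0},{"hand":-1,"dx":0,"dy":0,"dz":-0.1,"wx":0,"wy":0,"wz":0},{"hand":-1,"dx":0,"dy":0,"dz":0,"wx":0,"wy":0,"wz":0},{"hand":-1,"dx":0,"dy":0,"dz":0,"wx":0,"wy":0,"wz":0}]';python3 st.py
```

```text
time_s: 9.8
position: [0.5717, -0.0199, 0.0595]
tcp_rot: [[0.63, 0.777, -0.0], [0.777, -0.63, 0.0], [-0.0, -0.0, -1.0]]
force: [0.5, -0.6, -1.5]
opening: 0.335
t 9.8 pos [ 0.5717 -0.0199  0.0595] yaw -39.02 z [-1.e-04  0.e+00 -1.e+00] op 0.335 29.2 F [ 0.48 -0.57 -1.52]
time_s: 10.2
position: [0.5716, -0.0199, 0.0575]
tcp_rot: [[0.63, 0.777, -0.0], [0.777, -0.63, 0.0], [-0.0, -0.0, -1.0]]
force: [-0.1, 0.3, -1.0]
opening: 0.34
t 10.2 pos [ 0.5716 -0.0199  0.0575] yaw -39.02 z [-1.e-04  0.e+00 -1.e+00] op 0.34 29.6 F [-0.1   0.33 -0.96]
```

```bash
python3 -m handwheel '[{"hand":-1,"dx":0,"dy":0,"dz":-0.1,"wx":0,"wy":0,"wz":0},{"hand":-1,"dx":0,"dy":0,"dz":0,"wx":0,"wy":0,"wz":0},{"hand":-1,"dx":0,"dy":0,"dz":0,"wx":0,"wy":0,"wz":0}]';python3 st.py; python3 -m handwheel '[{"hand":-1,"dx":0,"dy":0,"dz":-0.1,"wx":0,"wy":0,"wz":0},{"hand":-1,"dx":0,"dy":0,"dz":0,"wx":0,"wy":0,"wz":0},{"hand":-1,"dx":0,"dy":0,"dz":0,"wx":0,"wy":0,"wz":0}]';python3 st.py
```

```text
time_s: 10.5
position: [0.5718, -0.0199, 0.0566]
tcp_rot: [[0.63, 0.777, 0.0], [0.777, -0.63, -0.0], [0.0, 0.0, -1.0]]
force: [-0.2, 0.7, -0.2]
opening: 0.34
t 10.5 pos [ 0.5718 -0.0199  0.0566] yaw -39.02 z [ 3.e-04 -0.e+00 -1.e+00] op 0.34 29.6 F [-0.22  0.75 -0.19]
time_s: 10.8
position: [0.5718, -0.0199, 0.0566]
tcp_rot: [[0.63, 0.777, 0.001], [0.777, -0.63, -0.0], [0.0, 0.001, -1.0]]
force: [-2.2, 1.4, 6.4]
opening: 0.34
t 10.8 pos [ 0.5718 -0.0199  0.0566] yaw -39.01 z [ 6.e-04 -2.e-04 -1.e+00] op 0.34 29.6 F [-2.22  1.43  6.44]
```

Contact comes at TCP z = 0.0566 with 6 N upward, where I expected 0.0567. I back off 0.5 mm and open gently to about 52 mm.

```bash
python3 -m handwheel '[{"hand":-1,"dx":0,"dy":0,"dz":0.05,"wx":0,"wy":0,"wz":0},{"hand":-0.2,"dx":0,"dy":0,"dz":0,"wx":0,"wy":0,"wz":0},{"hand":-0.1,"dx":0,"dy":0,"dz":0,"wx":0,"wy":0,"wz":0},{"hand":0.1,"dx":0,"dy":0,"dz":0,"wx":0,"wy":0,"wz":0},{"hand":0.2,"dx":0,"dy":0,"dz":0,"wx":0,"wy":0,"wz":0},{"hand":0.2,"dx":0,"dy":0,"dz":0,"wx":0,"wy":0,"wz":0}]';python3 st.py;  python3 -m handwheel '[{"hand":0.2,"dx":0,"dy":0,"dz":0.5,"wx":0,"wy":0,"wz":0},{"hand":0.2,"dx":0,"dy":0,"dz":1.5,"wx":0,"wy":0,"wz":0},{"hand":0.2,"dx":0,"dy":0,"dz":3,"wx":0,"wy":0,"wz":0},{"hand":0.2,"dx":0,"dy":0,"dz":3,"wx":0,"wy":0,"wz":0},{"hand":0.2,"dx":0,"dy":0,"dz":3,"wx":0,"wy":0,"wz":0},{"hand":0.2,"dx":0,"dy":0,"dz":3,"wx":0,"wy":0,"wz":0},{"hand":0.2,"dx":0,"dy":0,"dz":2,"wx":0,"wy":0,"wz":0}]';python3 - <<'E'
from h import *
import st
cap('scene','s5')
for n,x,y,w,h in(('s5',260,100,140,170),):
    im=cv2.imread(f'pics/{n}.png')[y:y+h,x:x+w]; cv2.imwrite(f'pics/{n}c.png',cv2.resize(im,None,fx=3.5,fy=3.5,interpolation=cv2.INTER_CUBIC))
E
```

```text
time_s: 11.4
position: [0.5716, -0.0199, 0.0559]
tcp_rot: [[0.63, 0.777, -0.0], [0.777, -0.63, 0.0], [-0.0, -0.0, -1.0]]
force: [-0.1, -0.3, 1.1]
opening: 0.578
t 11.4 pos [ 0.5716 -0.0199  0.0559] yaw -39.02 z [-2.e-04  1.e-04 -1.e+00] op 0.578 50.3 F [-0.11 -0.34  1.07]
time_s: 12.1
position: [0.5724, -0.02, 0.2188]
tcp_rot: [[0.63, 0.777, 0.003], [0.777, -0.63, -0.001], [0.002, 0.003, -1.0]]
force: [0.3, 0.1, -0.9]
opening: 0.601
t 12.1 pos [ 0.5724 -0.02    0.2188] yaw -39.01 z [ 3.4e-03 -7.0e-04 -1.0e+00] op 0.601 52.3 F [ 0.31  0.15 -0.93]
```

View pics/s5c.png

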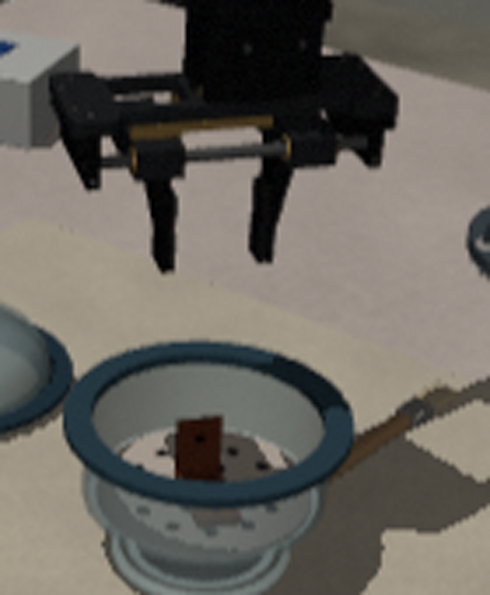

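The bracket stands upright on the plate, at crop (200,450), free of the fingers. Next the cover.

```bash
python3 -m handwheel '[{"hand":0.5,"dx":-0.3,"dy":-1.5,"dz":0,"wx":0,"wy":0,"wz":0},{"hand":0.5,"dx":-0.54,"dy":-3,"dz":0,"wx":0,"wy":0,"wz":0},{"hand":0.5,"dx":-0.54,"dy":-3,"dz":0,"wx":0,"wy":0,"wz":0},{"hand":0.5,"dx":-0.54,"dy":-3,"dz":0,"wx":0,"wy":0,"wz":0},{"hand":0.5,"dx":-0.54,"dy":-3,"dz":0,"wx":0,"wy":0,"wz":0},{"hand":0.5,"dx":-0.54,"dy":-3,"dz":0,"wx":0,"wy":0,"wz":0},{"hand":0.5,"dx":-0.54,"dy":-3,"dz":0,"wx":0,"wy":0,"wz":0},{"hand":0.5,"dx":-0.54,"dy":-3,"dz":0,"wx":0,"wy":0,"wz":0},{"hand":0.5,"dx":-0.45,"dy":-2.5,"dz":0,"wx":0,"wy":0,"wz":0},{"hand":0.5,"dx":-0.32,"dy":-1.8,"dz":0,"wx":0,"wy":0,"wz":0}]'; python3 -m handwheel '[{"hand":0.5,"dx":0,"dy":0,"dz":0,"wx":0,"wy":0,"wz":0},{"hand":0.5,"dx":0,"dy":0,"dz":-1.5,"wx":0,"wy":0,"wz":0},{"hand":0.5,"dx":0,"dy":0,"dz":-2.5,"wx":0,"wy":0,"wz":0},{"hand":0.5,"dx":0,"dy":0,"dz":-2,"wx":0,"wy":0,"wz":0},{"hand":0.5,"dx":0,"dy":0,"dz":-1.5,"wx":0,"wy":0,"wz":0},{"hand":0.5,"dx":0,"dy":0,"dz":-1,"wx":0,"wy":0,"wz":0},{"hand":0.5,"dx":0,"dy":0,"dz":-0.5,"wx":0,"wy":0,"wz":0},{"hand":0.5,"dx":0,"dy":0,"dz":0,"wx":0,"wy":0,"wz":0},{"hand":0.5,"dx":0,"dy":0,"dz":0,"wx":0,"wy":0,"wz":0},{"hand":0.5,"dx":0,"dy":0,"dz":0,"wx":0,"wy":0,"wz":0}]';python3 - <<'E'
from h import *
import st
cap('scene','s6');cap('top','t6')
for n,x,y,w,h in(('s6',190,90,110,140),('t6',180,160,200,110)):
    im=cv2.imread(f'pics/{n}.png')[y:y+h,x:x+w]; cv2.imwrite(f'pics/{n}c.png',cv2.resize(im,None,fx=4,fy=4,interpolation=cv2.INTER_CUBIC))
E
```

```text
time_s: 13.15
position: [0.5213, -0.29, 0.2142]
tcp_rot: [[0.631, 0.776, -0.003], [0.776, -0.631, 0.001], [-0.001, -0.003, -1.0]]
force: [0.4, 0.5, -0.7]
opening: 0.746
time_s: 14.15
position: [0.5237, -0.2882, 0.1269]
tcp_rot: [[0.629, 0.777, 0.001], [0.777, -0.629, -0.001], [0.0, 0.002, -1.0]]
force: [0.4, -0.2, 0.4]
opening: 0.745
t 14.15 pos [ 0.5237 -0.2882  0.1269] yaw -39.01 z [ 0.0014 -0.0011 -1.    ] op 0.745 64.8 F [ 0.43 -0.22  0.37]
```

View pics/s6c.png

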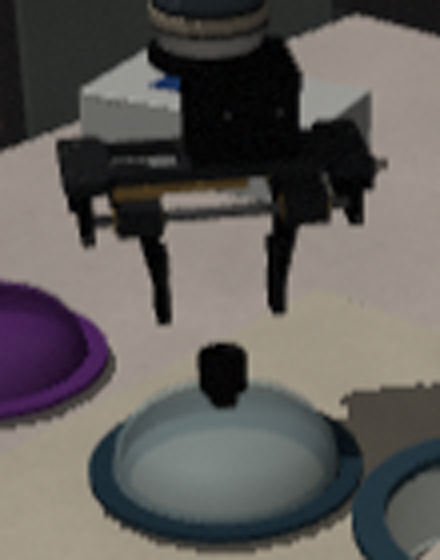

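View pics/t6c.png

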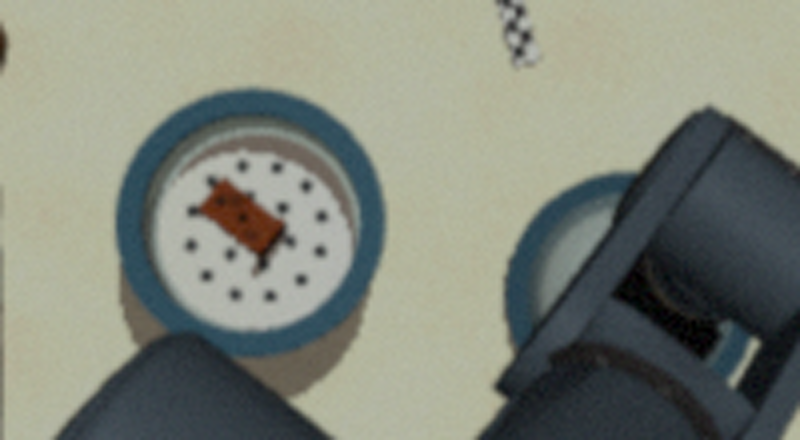

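The knob, at crop (222,370), is centred under the fingertips at (163,320) and (278,310). The top view shows the bracket flat on the plate at crop (245,218). I descend onto the knob.

```bash
python3 -m handwheel '[{"hand":0.5,"dx":0,"dy":0,"dz":-1,"wx":0,"wy":0,"wz":0},{"hand":0.5,"dx":0,"dy":0,"dz":-1.5,"wx":0,"wy":0,"wz":0},{"hand":0.5,"dx":0,"dy":0,"dz":-1.5,"wx":0,"wy":0,"wz":0},{"hand":0.5,"dx":0,"dy":0,"dz":-1,"wx":0,"wy":0,"wz":0},{"hand":0.5,"dx":0,"dy":0,"dz":-0.7,"wx":0,"wy":0,"wz":0},{"hand":0.5,"dx":0,"dy":0,"dz":-0.3,"wx":0,"wy":0,"wz":0},{"hand":0.5,"dx":0,"dy":0,"dz":0,"wx":0,"wy":0,"wz":0},{"hand":0.5,"dx":0,"dy":0,"dz":0,"wx":0,"wy":0,"wz":0},{"hand":0.5,"dx":0,"dy":0,"dz":0,"wx":0,"wy":0,"wz":0}]'
python3 - <<'E'
from h import *
import st
cap('scene','s7')
for n,x,y,w,h in(('s7',190,100,110,140),):
    im=cv2.imread(f'pics/{n}.png')[y:y+h,x:x+w]; cv2.imwrite(f'pics/{n}c.png',cv2.resize(im,None,fx=4,fy=4,interpolation=cv2.INTER_CUBIC))
E
```

```text
time_s: 15.15
position: [0.5235, -0.2882, 0.0666]
tcp_rot: [[0.63, 0.777, 0.001], [0.777, -0.63, -0.001], [0.0, 0.001, -1.0]]
force: [0.4, 0.6, 0.3]
opening: 0.75
t 15.15 pos [ 0.5235 -0.2882  0.0666] yaw -39.02 z [ 1.e-03 -8.e-04 -1.e+00] op 0.75 65.3 F [0.42 0.61 0.32]
```

View pics/s7c.png

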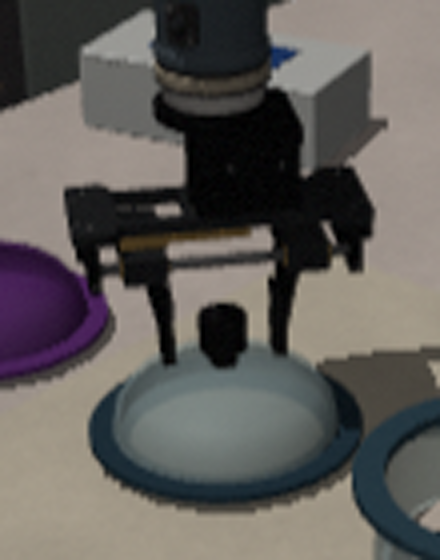

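The knob is centred between the fingers at crop (222,335). I close and lift.

```bash
python3 -m handwheel '[{"hand":0,"dx":0,"dy":0,"dz":0,"wx":0,"wy":0,"wz":0},{"hand":-0.2,"dx":0,"dy":0,"dz":0,"wx":0,"wy":0,"wz":0},{"hand":-0.5,"dx":0,"dy":0,"dz":0,"wx":0,"wy":0,"wz":0},{"hand":-1,"dx":0,"dy":0,"dz":0,"wx":0,"wy":0,"wz":0},{"hand":-1,"dx":0,"dy":0,"dz":0,"wx":0,"wy":0,"wz":0},{"hand":-1,"dx":0,"dy":0,"dz":0,"wx":0,"wy":0,"wz":0},{"hand":-1,"dx":0,"dy":0,"dz":0,"wx":0,"wy":0,"wz":0}]'; python3 st.py;  python3 -m handwheel '[{"hand":-1,"dx":0,"dy":0,"dz":0.5,"wx":0,"wy":0,"wz":0},{"hand":-1,"dx":0,"dy":0,"dz":1,"wx":0,"wy":0,"wz":0},{"hand":-1,"dx":0,"dy":0,"dz":2,"wx":0,"wy":0,"wz":0},{"hand":-1,"dx":0,"dy":0,"dz":2.5,"wx":0,"wy":0,"wz":0},{"hand":-1,"dx":0,"dy":0,"dz":3,"wx":0,"wy":0,"wz":0},{"hand":-1,"dx":0,"dy":0,"dz":3,"wx":0,"wy":0,"wz":0},{"hand":-1,"dx":0,"dy":0,"dz":2.5,"wx":0,"wy":0,"wz":0},{"hand":-1,"dx":0,"dy":0,"dz":1.5,"wx":0,"wy":0,"wz":0},{"hand":-1,"dx":0,"dy":0,"dz":0,"wx":0,"wy":0,"wz":0},{"hand":-1,"dx":0,"dy":0,"dz":0,"wx":0,"wy":0,"wz":0}]';python3 - <<'E'
from h import *
import st
cap('scene','s8')
for n,x,y,w,h in(('s8',180,80,130,150),):
    im=cv2.imread(f'pics/{n}.png')[y:y+h,x:x+w]; cv2.imwrite(f'pics/{n}c.png',cv2.resize(im,None,fx=4,fy=4,interpolation=cv2.INTER_CUBIC))
E
```

```text
time_s: 15.9
position: [0.5235, -0.2882, 0.0661]
tcp_rot: [[0.63, 0.777, 0.001], [0.777, -0.63, -0.0], [0.0, 0.001, -1.0]]
force: [1.0, -0.2, -0.7]
opening: 0.36
t 15.9 pos [ 0.5235 -0.2882  0.0661] yaw -39.02 z [ 7.e-04 -5.e-04 -1.e+00] op 0.36 31.3 F [ 0.96 -0.24 -0.74]
time_s: 16.9
position: [0.5225, -0.2873, 0.2258]
tcp_rot: [[0.63, 0.777, -0.001], [0.777, -0.63, 0.001], [-0.0, -0.001, -1.0]]
force: [1.1, 0.6, -4.6]
opening: 0.361
t 16.9 pos [ 0.5225 -0.2873  0.2258] yaw -39.02 z [-9.e-04  7.e-04 -1.e+00] op 0.361 31.4 F [ 1.06  0.64 -4.64]
```

View pics/s8c.png

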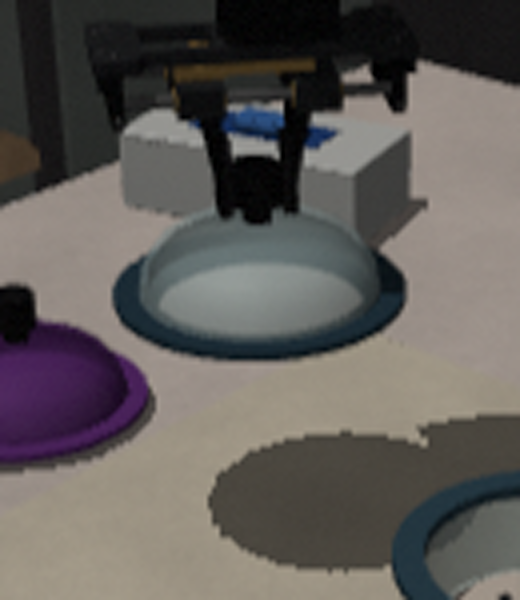

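The cover is held at the knob and hangs level at crop (258,290). The z force changed by about 4 N, which fits 400 g. Next I carry it over the chamber.

```bash
python3 -m handwheel '[{"hand":-1,"dx":0.2,"dy":1,"dz":0,"wx":0,"wy":0,"wz":0},{"hand":-1,"dx":0.4,"dy":2,"dz":0,"wx":0,"wy":0,"wz":0},{"hand":-1,"dx":0.55,"dy":3,"dz":0,"wx":0,"wy":0,"wz":0},{"hand":-1,"dx":0.55,"dy":3,"dz":0,"wx":0,"wy":0,"wz":0},{"hand":-1,"dx":0.55,"dy":3,"dz":0,"wx":0,"wy":0,"wz":0},{"hand":-1,"dx":0.55,"dy":3,"dz":0,"wx":0,"wy":0,"wz":0},{"hand":-1,"dx":0.55,"dy":3,"dz":0,"wx":0,"wy":0,"wz":0},{"hand":-1,"dx":0.55,"dy":3,"dz":0,"wx":0,"wy":0,"wz":0},{"hand":-1,"dx":0.55,"dy":3,"dz":0,"wx":0,"wy":0,"wz":0},{"hand":-1,"dx":0.4,"dy":2,"dz":0,"wx":0,"wy":0,"wz":0}]'; python3 -m handwheel '[{"hand":-1,"dx":0.3,"dy":1.35,"dz":0,"wx":0,"wy":0,"wz":0},{"hand":-1,"dx":0,"dy":0,"dz":0,"wx":0,"wy":0,"wz":0},{"hand":-1,"dx":0,"dy":0,"dz":-0.5,"wx":0,"wy":0,"wz":0},{"hand":-1,"dx":0,"dy":0,"dz":-1,"wx":0,"wy":0,"wz":0},{"hand":-1,"dx":0,"dy":0,"dz":-0.5,"wx":0,"wy":0,"wz":0},{"hand":-1,"dx":0,"dy":0,"dz":0,"wx":0,"wy":0,"wz":0},{"hand":-1,"dx":0,"dy":0,"dz":0,"wx":0,"wy":0,"wz":0},{"hand":-1,"dx":0,"dy":0,"dz":0,"wx":0,"wy":0,"wz":0},{"hand":-1,"dx":0,"dy":0,"dz":0,"wx":0,"wy":0,"wz":0}]';python3 - <<'E'
from h import *
import st
cap('scene','s9');cap('top','t9')
for n,x,y,w,h in(('s9',255,110,130,150),('t9',180,160,140,110)):
    im=cv2.imread(f'pics/{n}.png')[y:y+h,x:x+w]; cv2.imwrite(f'pics/{n}c.png',cv2.resize(im,None,fx=4,fy=4,interpolation=cv2.INTER_CUBIC))
E
```

```text
time_s: 17.95
position: [0.5706, -0.0246, 0.2247]
tcp_rot: [[0.628, 0.778, -0.003], [0.778, -0.628, 0.002], [-0.0, -0.004, -1.0]]
force: [-0.4, -0.1, -4.1]
opening: 0.357
time_s: 18.85
position: [0.5749, -0.0146, 0.2064]
tcp_rot: [[0.63, 0.777, 0.001], [0.777, -0.63, -0.0], [0.0, 0.001, -1.0]]
force: [-0.8, 1.2, -5.5]
opening: 0.359
t 18.85 pos [ 0.5749 -0.0146  0.2064] yaw -39.03 z [ 8.e-04 -2.e-04 -1.e+00] op 0.359 31.3 F [-0.79  1.18 -5.54]
```

View pics/s9c.png

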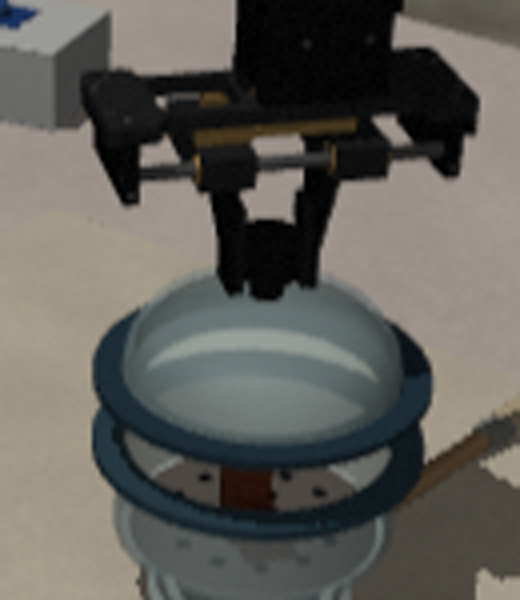

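View pics/t9c.png

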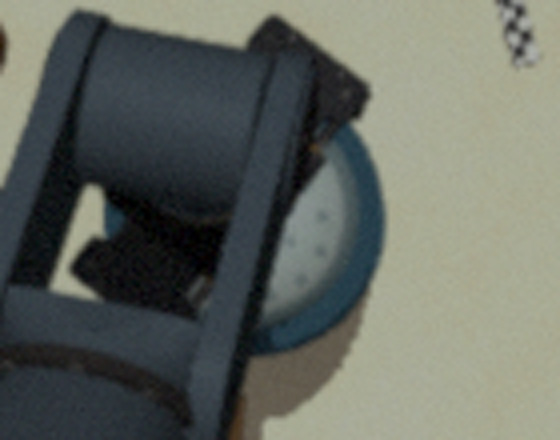

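```bash
cat > m2.py <<'E'
from fit import *
def mask(tag):
    im=np.load(f'pics/{tag}.npz')['im'].astype(int); return (im[:,:,2]-im[:,:,0]>22)&(im[:,:,2]<140)
def arc(m,c,angs,rmax):
    P=[]
    for a in np.radians(angs):
        for r in np.arange(rmax,15,-.25):
            u,v=c[0]+r*np.cos(a),c[1]+r*np.sin(a)
            if m[int(round(v)),int(round(u))]: P.append((u,v)); break
    return np.array(P)
def fitc(n,P,z,r):
    q=np.array([atz(n,u,v,z) for u,v in P])
    g=least_squares(lambda p:np.hypot(q[:,0]-p[0],q[:,1]-p[1])-r,[.575,-.015],loss='soft_l1',f_scale=.001); return g.x.round(4),np.sqrt(np.mean(g.fun**2)).round(4)
E
python3 - <<'E'
from m2 import *
a0=np.arange(-180,180,3)
for r in(.091,.093):
    # full reference rim in t0, and same arc subset
    P=arc(mask('t1'),(242,216),a0,45); print('rim full top',fitc('top',P,.110,r))
    ar=np.r_[-50:62:3]
    P=arc(mask('t1'),(242,216),ar,45); print('rim arc top',fitc('top',P,.110,r))
    P=arc(mask('t9'),(242,216),ar,45); print('flange arc top',len(P),fitc('top',P,.150,r))
m=mask('s9')
rows=[]
for u in range(278,366):
    col=np.where(m[170:250,u])[0]+170
    if len(col): 
        sp=np.split(col,np.where(np.diff(col)>1)[0]+1); rows.append((u,[(int(s[0]),int(s[-1])) for s in sp if len(s)>0]))
for r in rows[::4]: print(r)
E
```

```text
rim full top (array([ 0.5745, -0.0155]), np.float64(0.0008))
rim arc top (array([ 0.5742, -0.0151]), np.float64(0.0009))
flange arc top 37 (array([ 0.5736, -0.0149]), np.float64(0.0012))
rim full top (array([ 0.5748, -0.0155]), np.float64(0.0023))
rim arc top (array([ 0.5746, -0.0127]), np.float64(0.0009))
flange arc top 37 (array([ 0.5739, -0.0126]), np.float64(0.0012))
(278, [(217, 221)])
(282, [(193, 210), (214, 228)])
(286, [(190, 193), (207, 214), (225, 232)])
(290, [(212, 217), (231, 235)])
(294, [(214, 218), (232, 238)])
(298, [(217, 220), (235, 238)])
(302, [(218, 221), (237, 240)])
(306, [(219, 223), (238, 241)])
(310, [(220, 223), (239, 241)])
(314, [(221, 224), (240, 242)])
(318, [(221, 224), (241, 242)])
(322, [(221, 224), (241, 242)])
(326, [(222, 224), (242, 242)])
(330, [(221, 224), (241, 242)])
(334, [(221, 223), (240, 241)])
(338, [(220, 223)])
(342, [(218, 222)])
(346, [(217, 221)])
(350, [(214, 219)])
(354, [(210, 217)])
(358, [(205, 214)])
```

Run:
```python
from m2 import *
m=mask('s9'); F=[];Rm=[]
for u in range(286,335,2):
    col=np.where(m[170:250,u])[0]+170; sp=np.split(col,np.where(np.diff(col)>1)[0]+1)
    Rm.append((u,sp[-1][-1])); F.append((u,sp[-2][-1]))
for r in(.091,.093):
  for zf,zr in((.152,.110),(.148,.106)):
    print(r,zf,'flange',fitc('scene',np.array(F,float),zf,r),'rim',fitc('scene',np.array(Rm,float),zr,r))
```

```text
Traceback (most recent call last):
IndexError: list index out of range
```

Run:
```python
from m2 import *
m=mask('s9'); F=[];Rm=[]
for u in range(286,335,2):
    col=np.where(m[204:250,u])[0]+204; sp=np.split(col,np.where(np.diff(col)>2)[0]+1)
    if len(sp)<2: continue
    Rm.append((u,sp[-1][-1])); F.append((u,sp[-2][-1]))
print(len(F))
for r in(.091,.093):
  for zf,zr in((.152,.110),(.148,.106)):
    print(r,zf,'flange',fitc('scene',np.array(F,float),zf,r),'rim',fitc('scene',np.array(Rm,float),zr,r))
```

```text
24
0.091 0.152 flange (array([ 0.5733, -0.0168]), np.float64(0.0013)) rim (array([ 0.5773, -0.0151]), np.float64(0.0011))
0.091 0.148 flange (array([ 0.5684, -0.0203]), np.float64(0.0013)) rim (array([ 0.5728, -0.0183]), np.float64(0.0011))
0.093 0.152 flange (array([ 0.5712, -0.0175]), np.float64(0.0013)) rim (array([ 0.5754, -0.0159]), np.float64(0.0012))
0.093 0.148 flange (array([ 0.5663, -0.0209]), np.float64(0.0013)) rim (array([ 0.5708, -0.0191]), np.float64(0.0012))
```

The top view puts flange and rim centres within 1 mm of each other. The scene view suggests the flange is about 4 mm toward −x, but that lies along its viewing direction, where it is weakest. I shift +1 mm in x, well inside the 6 mm entry slack, and lower.

```bash
python3 -m handwheel '[{"hand":-1,"dx":0.1,"dy":0,"dz":-0.5,"wx":0,"wy":0,"wz":0},{"hand":-1,"dx":0,"dy":0,"dz":-1,"wx":0,"wy":0,"wz":0},{"hand":-1,"dx":0,"dy":0,"dz":-0.7,"wx":0,"wy":0,"wz":0},{"hand":-1,"dx":0,"dy":0,"dz":-0.3,"wx":0,"wy":0,"wz":0},{"hand":-1,"dx":0,"dy":0,"dz":0,"wx":0,"wy":0,"wz":0},{"hand":-1,"dx":0,"dy":0,"dz":0,"wx":0,"wy":0,"wz":0},{"hand":-1,"dx":0,"dy":0,"dz":0,"wx":0,"wy":0,"wz":0}]';python3 st.py;python3 -m handwheel '[{"hand":-1,"dx":0,"dy":0,"dz":-0.2,"wx":0,"wy":0,"wz":0},{"hand":-1,"dx":0,"dy":0,"dz":-0.2,"wx":0,"wy":0,"wz":0},{"hand":-1,"dx":0,"dy":0,"dz":-0.2,"wx":0,"wy":0,"wz":0},{"hand":-1,"dx":0,"dy":0,"dz":0,"wx":0,"wy":0,"wz":0},{"hand":-1,"dx":0,"dy":0,"dz":0,"wx":0,"wy":0,"wz":0}]';python3 st.py
```

```text
time_s: 19.65
position: [0.576, -0.0144, 0.1813]
tcp_rot: [[0.63, 0.777, 0.001], [0.777, -0.63, -0.0], [0.0, 0.001, -1.0]]
force: [-0.3, -1.2, -4.3]
opening: 0.36
t 19.65 pos [ 0.576  -0.0144  0.1813] yaw -39.02 z [ 7.e-04 -1.e-04 -1.e+00] op 0.36 31.3 F [-0.28 -1.16 -4.29]
time_s: 20.15
position: [0.5756, -0.0144, 0.1749]
tcp_rot: [[0.63, 0.777, -0.0], [0.777, -0.63, 0.0], [-0.0, -0.0, -1.0]]
force: [0.4, 0.2, -4.5]
opening: 0.36
t 20.15 pos [ 0.5756 -0.0144  0.1749] yaw -39.02 z [-2.e-04  0.e+00 -1.e+00] op 0.36 31.3 F [ 0.39  0.2  -4.46]
```

```bash
python3 -m handwheel '[{"hand":-1,"dx":0,"dy":0,"dz":-0.1,"wx":0,"wy":0,"wz":0},{"hand":-1,"dx":0,"dy":0,"dz":-0.1,"wx":0,"wy":0,"wz":0},{"hand":-1,"dx":0,"dy":0,"dz":-0.1,"wx":0,"wy":0,"wz":0},{"hand":-1,"dx":0,"dy":0,"dz":0,"wx":0,"wy":0,"wz":0},{"hand":-1,"dx":0,"dy":0,"dz":0,"wx":0,"wy":0,"wz":0}]';python3 st.py;python3 -m handwheel '[{"hand":-1,"dx":0,"dy":0,"dz":-0.1,"wx":0,"wy":0,"wz":0},{"hand":-1,"dx":0,"dy":0,"dz":-0.1,"wx":0,"wy":0,"wz":0},{"hand":-1,"dx":0,"dy":0,"dz":0,"wx":0,"wy":0,"wz":0},{"hand":-1,"dx":0,"dy":0,"dz":0,"wx":0,"wy":0,"wz":0}]';python3 st.py
```

```text
time_s: 20.65
position: [0.5756, -0.0144, 0.172]
tcp_rot: [[0.63, 0.777, -0.0], [0.777, -0.63, 0.0], [-0.0, -0.0, -1.0]]
force: [0.4, -0.4, -3.9]
opening: 0.355
t 20.65 pos [ 0.5756 -0.0144  0.172 ] yaw -39.02 z [-1.e-04  0.e+00 -1.e+00] op 0.355 30.9 F [ 0.42 -0.35 -3.86]
time_s: 21.05
position: [0.5756, -0.0144, 0.17]
tcp_rot: [[0.63, 0.777, -0.0], [0.777, -0.63, 0.0], [-0.0, -0.0, -1.0]]
force: [-0.5, 0.0, -4.3]
opening: 0.361
t 21.05 pos [ 0.5756 -0.0144  0.17  ] yaw -39.02 z [-1.e-04  1.e-04 -1.e+00] op 0.361 31.4 F [-0.53  0.03 -4.34]
```

```bash
python3 -m handwheel '[{"hand":-1,"dx":0,"dy":0,"dz":-0.1,"wx":0,"wy":0,"wz":0},{"hand":-1,"dx":0,"dy":0,"dz":0,"wx":0,"wy":0,"wz":0},{"hand":-1,"dx":0,"dy":0,"dz":0,"wx":0,"wy":0,"wz":0}]';python3 st.py;python3 -m handwheel '[{"hand":-1,"dx":0,"dy":0,"dz":-0.1,"wx":0,"wy":0,"wz":0},{"hand":-1,"dx":0,"dy":0,"dz":0,"wx":0,"wy":0,"wz":0},{"hand":-1,"dx":0,"dy":0,"dz":0,"wx":0,"wy":0,"wz":0}]';python3 st.py
```

```text
time_s: 21.35
position: [0.5756, -0.0144, 0.169]
tcp_rot: [[0.63, 0.777, -0.0], [0.777, -0.63, 0.0], [-0.0, -0.0, -1.0]]
force: [0.6, -0.1, -3.9]
opening: 0.359
t 21.35 pos [ 0.5756 -0.0144  0.169 ] yaw -39.02 z [-1.e-04  1.e-04 -1.e+00] op 0.359 31.3 F [ 0.64 -0.1  -3.91]
time_s: 21.65
position: [0.5757, -0.0144, 0.1681]
tcp_rot: [[0.63, 0.777, 0.0], [0.777, -0.63, -0.0], [0.0, 0.0, -1.0]]
force: [0.5, -0.1, -3.6]
opening: 0.362
t 21.65 pos [ 0.5757 -0.0144  0.1681] yaw -39.02 z [ 2.e-04 -0.e+00 -1.e+00] op 0.362 31.5 F [ 0.54 -0.12 -3.63]
```

```bash
python3 -m handwheel '[{"hand":-1,"dx":0,"dy":0,"dz":-0.1,"wx":0,"wy":0,"wz":0},{"hand":-1,"dx":0,"dy":0,"dz":0,"wx":0,"wy":0,"wz":0},{"hand":-1,"dx":0,"dy":0,"dz":0,"wx":0,"wy":0,"wz":0}]';python3 st.py
```

```text
time_s: 21.95
position: [0.5758, -0.0144, 0.168]
tcp_rot: [[0.63, 0.777, 0.001], [0.777, -0.63, -0.0], [0.0, 0.001, -1.0]]
force: [-2.1, -0.1, 5.9]
opening: 0.357
t 21.95 pos [ 0.5758 -0.0144  0.168 ] yaw -39.02 z [ 7.e-04 -2.e-04 -1.e+00] op 0.357 31.1 F [-2.06 -0.12  5.92]
```

Seating contact comes at TCP z = 0.168, where I expected 0.1681. I ease off and release slowly, then lift clear to look.

```bash
python3 -m handwheel '[{"hand":-1,"dx":0,"dy":0,"dz":0.05,"wx":0,"wy":0,"wz":0},{"hand":-0.2,"dx":0,"dy":0,"dz":0,"wx":0,"wy":0,"wz":0},{"hand":0,"dx":0,"dy":0,"dz":0,"wx":0,"wy":0,"wz":0},{"hand":0.3,"dx":0,"dy":0,"dz":0,"wx":0,"wy":0,"wz":0},{"hand":0.5,"dx":0,"dy":0,"dz":0,"wx":0,"wy":0,"wz":0},{"hand":0.5,"dx":0,"dy":0,"dz":0,"wx":0,"wy":0,"wz":0}]';python3 st.py; python3 -m handwheel '[{"hand":0.5,"dx":0,"dy":0,"dz":0.5,"wx":0,"wy":0,"wz":0},{"hand":0.5,"dx":0,"dy":0,"dz":1,"wx":0,"wy":0,"wz":0},{"hand":0.5,"dx":0,"dy":0,"dz":2,"wx":0,"wy":0,"wz":0},{"hand":0.5,"dx":0,"dy":0,"dz":2,"wx":0,"wy":0,"wz":0},{"hand":0.5,"dx":-1,"dy":1,"dz":2,"wx":0,"wy":0,"wz":0},{"hand":0.5,"dx":-2,"dy":3,"dz":1,"wx":0,"wy":0,"wz":0},{"hand":0.5,"dx":-2,"dy":4,"dz":0,"wx":0,"wy":0,"wz":0},{"hand":0.5,"dx":-2,"dy":4,"dz":0,"wx":0,"wy":0,"wz":0},{"hand":0.5,"dx":-2,"dy":4,"dz":0,"wx":0,"wy":0,"wz":0},{"hand":0.5,"dx":-1,"dy":4,"dz":0,"wx":0,"wy":0,"wz":0}]';python3 -m handwheel '[{"hand":0.5,"dx":-1,"dy":3,"dz":0,"wx":0,"wy":0,"wz":0},{"hand":0.5,"dx":0,"dy":2,"dz":0,"wx":0,"wy":0,"wz":0},{"hand":0.5,"dx":0,"dy":0,"dz":0,"wx":0,"wy":0,"wz":0},{"hand":0.5,"dx":0,"dy":0,"dz":0,"wx":0,"wy":0,"wz":0}]';python3 - <<'E'
from h import *
import st
cap('scene','s10');cap('top','t10')
for n,x,y,w,h in(('s10',255,140,130,140),('t10',170,150,140,120)):
    im=cv2.imread(f'pics/{n}.png')[y:y+h,x:x+w]; cv2.imwrite(f'pics/{n}c.png',cv2.resize(im,None,fx=4,fy=4,interpolation=cv2.INTER_CUBIC))
E
```

```text
time_s: 22.55
position: [0.5758, -0.0144, 0.1674]
tcp_rot: [[0.63, 0.777, 0.0], [0.777, -0.63, 0.0], [0.0, 0.0, -1.0]]
force: [-0.3, 1.1, -0.5]
opening: 0.676
t 22.55 pos [ 0.5758 -0.0144  0.1674] yaw -39.02 z [ 0.  0. -1.] op 0.676 58.8 F [-0.34  1.06 -0.47]
time_s: 23.55
position: [0.4739, 0.1869, 0.2537]
tcp_rot: [[0.63, 0.777, 0.0], [0.777, -0.63, 0.0], [0.0, 0.0, -1.0]]
force: [1.2, 0.7, -0.3]
opening: 0.748
time_s: 23.95
position: [0.4658, 0.2356, 0.2532]
tcp_rot: [[0.629, 0.778, 0.001], [0.778, -0.629, -0.0], [0.0, 0.001, -1.0]]
force: [-0.7, -0.1, -1.0]
opening: 0.747
t 23.95 pos [0.4658 0.2356 0.2532] yaw -38.95 z [ 1.1e-03 -4.0e-04 -1.0e+00] op 0.747 65.0 F [-0.66 -0.11 -1.05]
```

View pics/s10c.png

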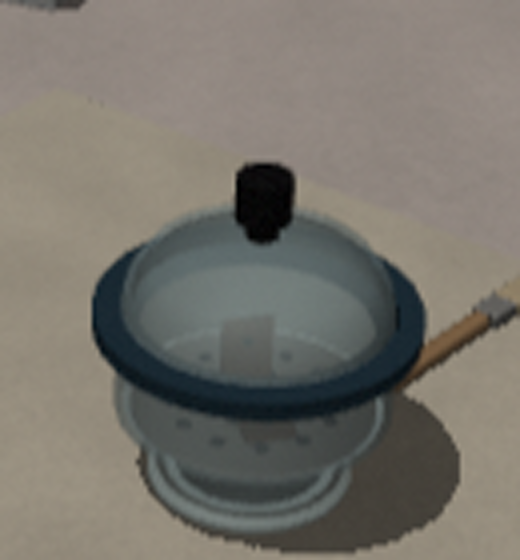

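View pics/t10c.png

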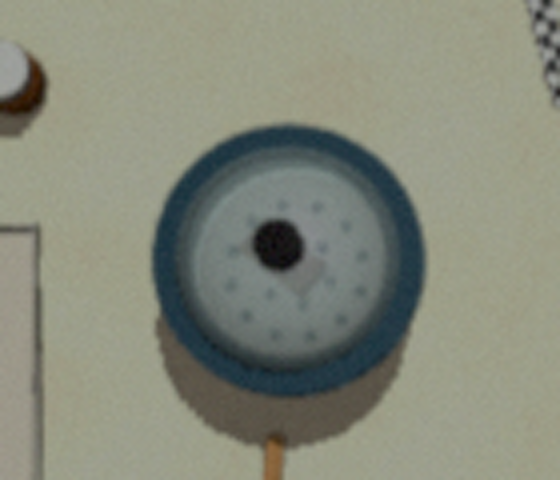

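View pics/t10.png

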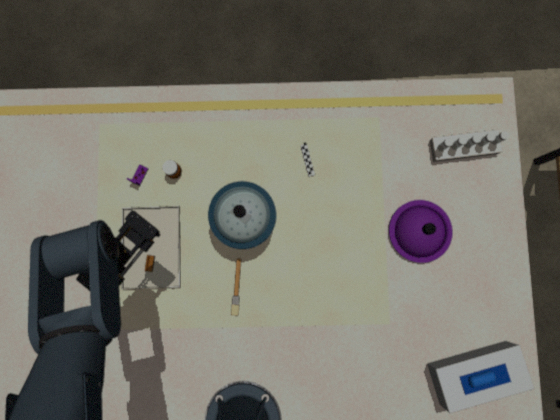

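Run:
```python
from fit import *
circ(('t10','s10'),((200,175,285,255),(270,185,370,250)),.114)
a=((278+.5)/4-.5+170,(245+.5)/4-.5+150); b=((265+.5)/4-.5+255,(173+.5)/4-.5+140)
print('knob top',atz('top',*a,.2),atz('scene',*b,.2),tri('top',a,'scene',b))
```

```text
top [209 182  67  67 985]
scene [278 203  82  38 488]
[ 0.5757 -0.0146  0.1146  0.091 ] rms 0.0006
  top 0.114 [ 0.5758 -0.0146  0.0911]
  scene 0.114 [ 0.5751 -0.015   0.0907]
knob top [ 0.57499987 -0.01511708  0.2       ] [ 0.57645165 -0.01388526  0.2       ] (array([ 0.57505875, -0.01494007,  0.19904707]), np.float64(0.0002297752615413724))
```

The cover is centred within about 1 mm of the rim. Its flange is at 0.1146 m and its knob top at 0.199 m, where I expected 0.200, and the knob is over the flange centre, so it sits level. I hand in.

```bash
python3 -c "
from rig import hand_in
print(hand_in())"
```

```text
the job is handed in; nothing more can be done
None
```

I put the bracket in the chamber, closed it with the clear cover and handed the job in at about 24 s of the 56 s allowed. No verdict is reported back, so what follows rests on my own checks.

- **Bracket:** it stands upright on its long leg, roughly 11 mm from the plate's centre. It touched down gently (about 6 N) at the height I expected, and the pictures show it upright before and after closing.
- **Cover:** it touched down on the rim at tool height 0.168 m, where I expected 0.1681 m. After release, both camera views put its centre within about 1 mm of the rim's first measured centre. The knob top is at 0.199 m, where I expected 0.200 m, and lies over the flange's centre, so the cover is level as far as the cameras can tell.
- **Other things:** wood, brush, jar, scale bar and the purple look-alikes look unmoved by eye in the last top view; I did not measure them. The gripper was clear of everything at hand-in.

**Failed or disagreed:**
- One move call was refused because its rows lacked some fields, so nothing moved; I sent it again in full.
- The two cameras differed by 2–3 mm on absolute positions.
- Before the cover was lowered, the scene view suggested it was about 4 mm off toward −x, while the top view said under 1 mm. I corrected by 1 mm, and the views agreed once the cover was seated.
- A rough estimate of the plate's height by matching its holes in the two views was about 10 mm inconsistent, so I dropped it and used depth and rim measurements instead.

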